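# Return the scale check weights to their block and lock them in

## Robot

A 6-joint arm with a two-finger parallel gripper is mounted at the origin on a cart in front of the work surface, level with it; the furniture and walls round the work are solid. World frame = base frame: x ahead of the robot, y to its left, z up, the work surface at z = 0. Lengths are in m, angles in degrees, forces in N, time in s.
With the tool pointing down it reaches from about 0.3 to 0.75 m from the base axis. Payload 8.5 kg.
Tool frame: the origin (TCP) lies on the centre line of the jaws, within the pads' length; the fingertips stand 11 mm ahead of it and the grasp point (between the pads) lies 8 mm behind it; z points along the fingers, y is the line along which they close (so a half turn about z gives the same grasp; the last joint's range is limited). The gripper opens to 85 mm and grips with 20 to 120 N. Pads are 22 mm wide; open, the fingers measure 114 mm over their backs; the gripper's body (76 mm by 85 mm) begins 54 mm behind the grasp point. The pads swing forward as they close: fully open they stand 13 mm farther back than shut.
Start: joints at [58.482, 21.807, 74.336, -0, 83.858, -12.336], TCP at [0.181, 0.519, 0.214] pointing down, gripper open.
Joint ranges: [-178.18, 178.18], [-50.72, 133.34], [12.68, 142.11], [-81.47, 261.47], [9.98, 163.14], [-165.26, 165.26]. Speed limits (degrees/s): [136.94, 136.94, 180, 180, 180, 180].

## Interface

Orientations are given as a 3x3 rotation matrix whose columns are the frame's x, y, z axes.
In Python, from rig import env, vision gives the robot as it stands (env), with the cameras (vision).
- The arm moves only by the shell command python3 nudge.py 'ROWS' [FORCE]. ROWS is a JSON list of rows, 1 to 10 of them, each written [[dx, dy, dz], turn, opening]: dx, dy, dz in m, then a turn about the tool's z in degrees, then the finger opening in m; each row shifts and turns the commanded pose from where the row before left it, along the tool's axes as they then stand; what a row does not reach is not made up. A row lasts 1/10 s, in which the tool goes at most 0.05 m and 8.59 degrees, less where a joint would pass 70% of its speed; a pose out of reach is approached as far as the arm can. The fingers move at their own pace and stop on an object; FORCE is the grip in N (left out, the last holds). Time passes only in rows, so rows that do not move let the fingers close. It prints the time, the measured TCP pose, the force, the opening and the grip force at its end. Input that does not fit is refused with a message, and nothing moves.
- env.observe(): the state, without advancing time (a new reading comes with each control period).
- vision.get_image(name): name is "scene" or "top" or "wrist"; returns a dict with "pixels" (480x640x3 uint8, red, green, blue), "K" (3x3 intrinsics, pixels), "extrinsics" (4x4, takes a point from world to camera coordinates). Camera axes: x right, y down, z forward; pixel columns grow to the right and rows downward; lengths in m; the calibration is good to about 2 mm. The wrist camera is an equidistant fisheye: a pixel r from the principal point sees the ray r / f radians off the axis. A picture is of the moment at which its call begins. There is no depth.
- env.close_job(): hands the job in; it is judged then, once.
The state is a dict: "time_s": time; "q": joint angles; "qvel": joint speeds; "joint_efforts": joint torques, N m; "position": TCP position; "tool_rot": TCP orientation; "ft_force": force on the tool from outside, world axes, zero at the start; "wrist_torque": the same for the moment, N m; "grip_width": finger opening in m; "gripper_force": force on a finger pad.
Only numpy, scipy, OpenCV 4.12 (cv2) and the standard library are available. Lean on these libraries where they do the work, as an engineer would, in place of code of your own. Each camera call takes 0.05 s, during which the arm holds its last target. There are 200 camera calls.

## Task

The counter scale has been checked, so put its weights away: take the stack of four brass weights on the platter apart and seat each one fully in the socket of the wooden block that fits it. Then lock them in with the keeper bar whose two holes match the block's dowel pins, down on both posts; the other bar belongs to another set and stays lying on the worktop.

Things in the scene. Friction and masses are not known exactly. Their poses are not given: they have to be found in the camera images.
- weight_500: 500 g check weight: plain brass cylinder 52 mm in diameter, 30 mm tall, at the bottom of the stack, on the scale's platter. Origin: centre of its underside; z is its axis, up.
- weight_200: 200 g check weight: plain brass cylinder 36 mm in diameter, 25 mm tall, standing on the 500 g weight. Origin: centre of its underside; z is its axis, up.
- weight_100: 100 g check weight: plain brass cylinder 28 mm in diameter, 21 mm tall, standing on the 200 g weight. Origin: centre of its underside; z is its axis, up.
- weight_50: 50 g check weight: plain brass cylinder 22 mm in diameter, 17 mm tall, on top of the stack, on the 100 g weight. Origin: centre of its underside; z is its axis, up.
- block: fixed wooden block 214x72x26 mm. Origin: centre of underside, x along its length. In the top 4 sockets 8 mm deep (floor z 18), 2.5 mm wider than their weights, at y 0 and x -55 (500 g), -3 (200 g), 37 (100 g), 70 mm (50 g). At x -93 and 93 a 12 mm post with shoulder at z 51 mm bears an 8 mm pin to z 59 and a cone to z 64; a bar over both pins lies on the shoulders, 3 mm above the highest weight.
- keeper_wide: keeper bar: aluminium, 206x36x5 mm, black grip rib on its middle (74 mm along the bar, 16 mm wide, top 25 mm above the underside); two 10.5 mm holes on the middle line, 186 mm apart, 10 mm from its ends: those of the block's pins. Origin: centre of underside; x along the bar, z up; it is symmetric end for end. About 0.15 kg.
- keeper_narrow: keeper bar: aluminium, 206x36x5 mm, black grip rib on its middle (74 mm along the bar, 16 mm wide, top 25 mm above the underside); two 10.5 mm holes on the middle line, 150 mm apart, so it does not go over the block's pins; it belongs to another set. Origin: centre of underside; x along the bar, z up; it is symmetric end for end. About 0.15 kg.
- scale: grey counter scale, fixed, 180 x 140 mm, keys and display on its low front (towards -x of its frame). Origin: centre of its underside; the steel platter, 130 x 130 mm, is centred 24 mm from the origin along its +x, its flat top 56 mm above the worktop and fixed (it does not sink).

How it is judged:
By the outcome, as a careful person would: the job done as asked, in the order asked, and still so for the second after the job is handed in, with the robot touching nothing.
It also fails if it takes over 122 s, if anything falls off the work surface, if the arm or the gripper's body presses on something with over 40 N, if the wrist force passes 120 N, or if a joint passes its speed limit or range.

## Working session

There is one attempt and no reset: what is moved stays moved. The work goes in short steps, Python scripts to look and compute and a shell command to move; the robot and the scene stay as the last step left them, time stands still between calls to the robot, and variables do not carry over. Pictures are saved under pics/ and viewed, at most 14 in all, crops included, and the job is handed in when it is done.

```bash
ls; mkdir -p pics; python3 - <<'E'
from rig import env, vision
import cv2,numpy as np
for n in ["scene","top","wrist"]:
    d=vision.get_image(n); cv2.imwrite(f"pics/{n}0.png",d["pixels"][:,:,::-1]); print(n,d["K"],np.round(d["extrinsics"],4).tolist())
o=env.observe(); print(o)
E
```

```text
nudge.py
pics
rig.py
scene [[512.48523282   0.         311.03527938]
 [  0.         512.48523282 244.26491969]
 [  0.           0.           1.        ]] [[-0.8119, 0.5835, -0.0207, 0.439], [0.4207, 0.5601, -0.7136, -0.062], [-0.4048, -0.5881, -0.7002, 1.0533], [0.0, 0.0, 0.0, 1.0]]
top [[528.64508206   0.         322.13445819]
 [  0.         528.64508206 228.2832906 ]
 [  0.           0.           1.        ]] [[0.0098, -0.9999, 0.0076, -0.1088], [-0.9994, -0.0101, -0.0345, 0.4639], [0.0346, -0.0073, -0.9994, 1.1477], [0.0, 0.0, 0.0, 1.0]]
wrist [[371.64829954   0.         314.49018316]
 [  0.         371.64829954 242.4383525 ]
 [  0.           0.           1.        ]] [[0.3289, 0.9444, -0.0016, -0.5488], [0.8928, -0.3104, 0.3265, -0.0411], [0.3079, -0.1088, -0.9452, 0.3821], [0.0, 0.0, 0.0, 1.0]]
{'time_s': 0.15, 'q': array([ 5.84819220e+01,  2.18333131e+01,  7.43690968e+01, -3.58587792e-04,
        8.38579986e+01, -1.23366846e+01]), 'qvel': array([ 0.09728219, -0.1319276 , -0.1106589 , -0.03362322, -0.03429025,
        0.00312003]), 'joint_efforts': array([ 2.92753182e-03, -4.48621488e+01, -2.31344408e+01, -1.57951372e-04,
        3.81163380e-03, -2.57499971e-05]), 'position': array([0.18060393, 0.51927222, 0.21397591]), 'tool_rot': array([[-9.44483280e-01,  3.28559030e-01, -5.45862934e-04],
       [ 3.28559410e-01,  9.44482875e-01, -9.02040013e-04],
       [ 2.19184801e-04, -1.03131011e-03, -9.99999444e-01]]), 'ft_force': array([0.13619747, 0.4004634 , 0.87967344]), 'wrist_torque': array([-0.02186825,  0.02779445,  0.02379937]), 'gripper_force': 0.0, 'grip_width': 0.08551267145138708}
```

View pics/top0.png

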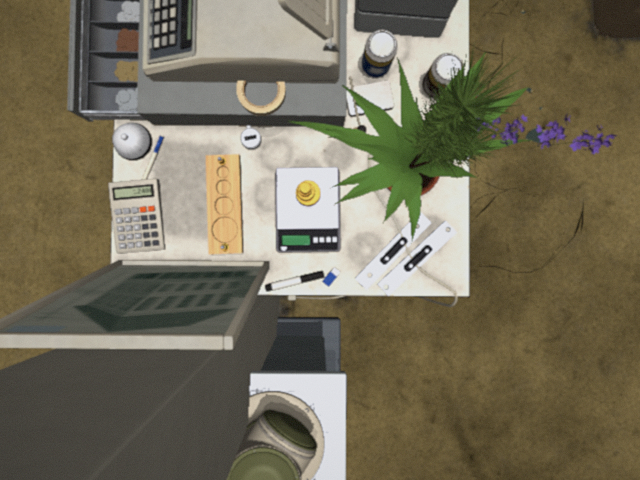

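View pics/scene0.png

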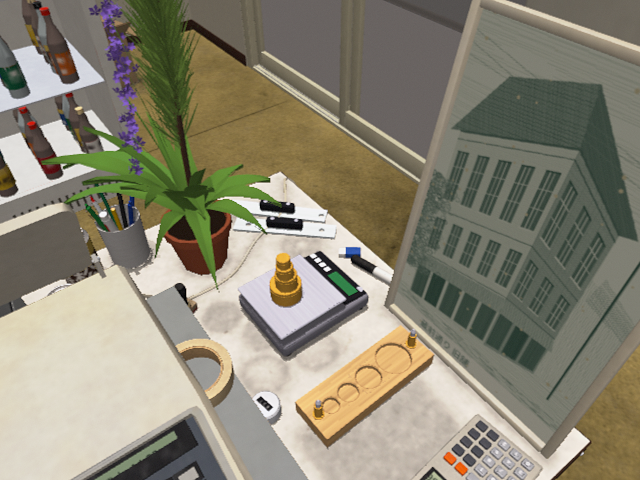

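The top view shows the block at about (225,204), the stack at (308,193), and the two bars at (395,250) and (417,255). A tall picture panel stands at the front left of the worktop. I need enlargements.

```bash
python3 - <<'E'
import cv2
a=cv2.imread("pics/top0.png"); b=cv2.imread("pics/scene0.png")
cv2.imwrite("pics/topA.png",cv2.resize(a[145:270,195:355],None,fx=4.8,fy=4.8,interpolation=cv2.INTER_CUBIC))
cv2.imwrite("pics/topB.png",cv2.resize(a[205:300,345:465],None,fx=6,fy=6,interpolation=cv2.INTER_CUBIC))
cv2.imwrite("pics/scA.png",cv2.resize(b[190:450,225:445],None,fx=2.3,fy=2.3,interpolation=cv2.INTER_CUBIC))
E
```

```text
(no output)
```

View pics/topA.png

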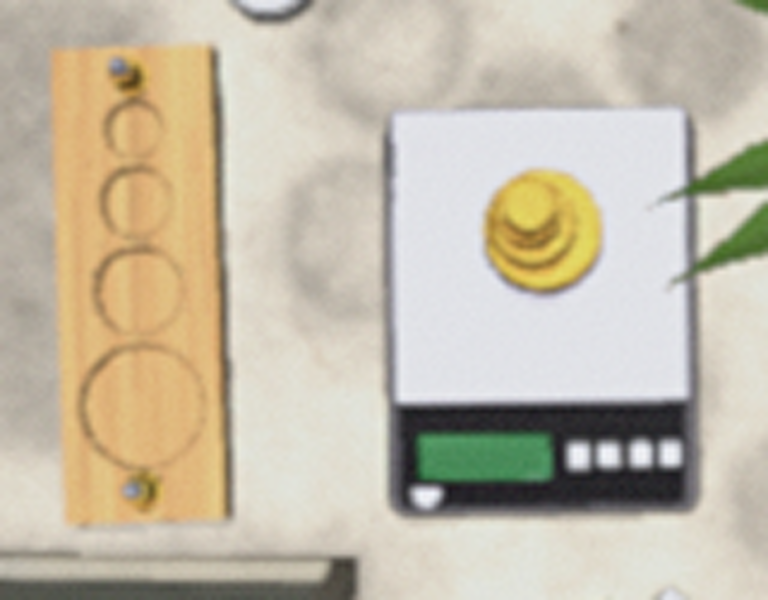

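View pics/topB.png

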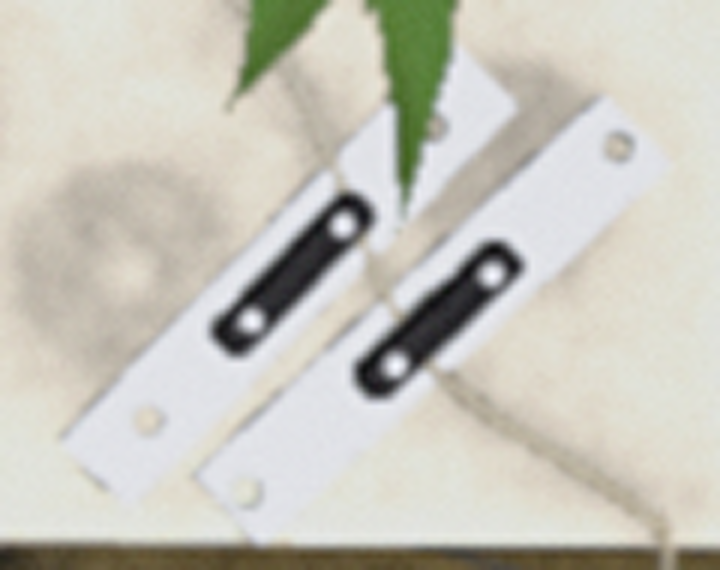

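View pics/scA.png

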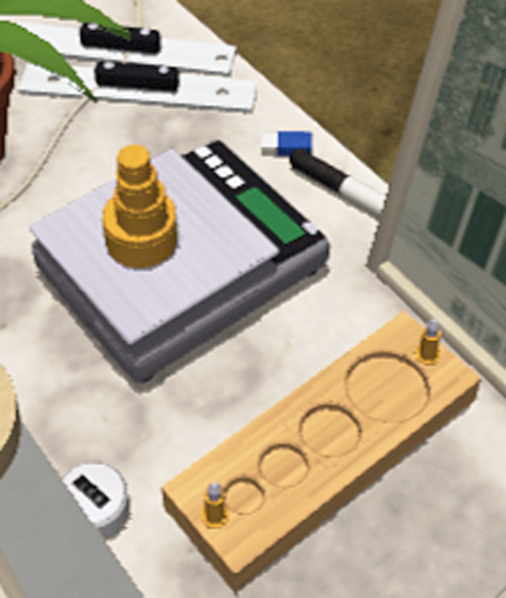

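View pics/wrist0.png

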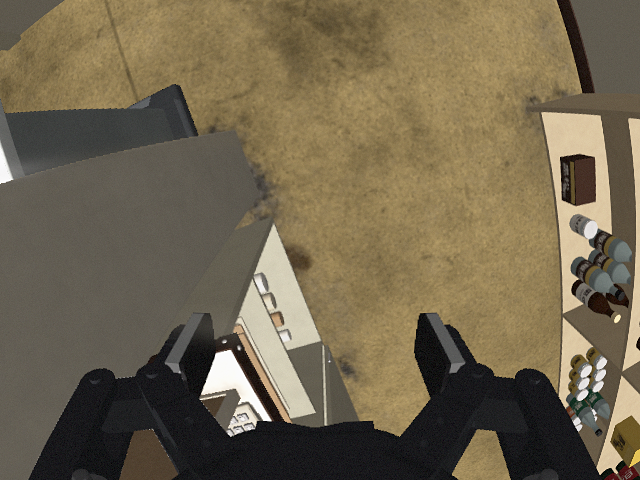

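The wide bar is the right-hand one in top view: its holes at crop (247,492) and (619,146) are about 184 mm apart. The left bar's holes are about 149 mm apart. The wrist view shows a grey box between the arm and the work. Now I'll triangulate.

```bash
cat > h.py <<'E'
import numpy as np, cv2
from rig import env, vision
from scipy.optimize import least_squares
def ray(d,uv,fish=False):
    K,E=d["K"],np.array(d["extrinsics"]); R,t=E[:3,:3],E[:3,3]
    p=np.array([(uv[0]-K[0,2])/K[0,0],(uv[1]-K[1,2])/K[1,1]])
    if fish:
        r=np.hypot(*p); v=np.r_[p/max(r,1e-9)*np.sin(r),np.cos(r)]
    else: v=np.r_[p,1]
    return -R.T@t, R.T@(v/np.linalg.norm(v))
def tri(rays):
    A=sum(np.eye(3)-np.outer(d,d) for _,d in rays); b=sum((np.eye(3)-np.outer(d,d))@c for c,d in rays)
    x=np.linalg.solve(A,b); e=[np.linalg.norm((np.eye(3)-np.outer(d,d))@(x-c)) for c,d in rays]
    return x,np.round(1000*np.array(e),1)
def atz(r,z): c,d=r; return c+d*(z-c[2])/d[2]
E
cat > m1.py <<'E'
from h import *
T=vision.get_image("top"); S=vision.get_image("scene"); W=vision.get_image("wrist")
A=lambda u,v:(195+(u+.5)/4.8-.5,145+(v+.5)/4.8-.5)
B=lambda u,v:(345+(u+.5)/6-.5,205+(v+.5)/6-.5)
C=lambda u,v:(225+(u+.5)/2.3-.5,190+(v+.5)/2.3-.5)
np.set_printoptions(precision=4,suppress=True)
print("wristC",ray(W,(0,0),1)[0],"topC",ray(T,(0,0))[0])
P={"pinFar":(A(117,66),C(214,487)),"pinNear":(A(131,490),C(432,326)),
"s50":(A(134,129),C(244,496)),"s100":(A(137,203),C(284,466)),"s200":(A(140,290),C(331,432)),"s500":(A(144,407),C(388,388)),
"w50top":(A(531,202),C(133,152)),"platFR":(A(397,404),C(277,266)),"platBL":(A(391,111),C(133,340)),"platBR":(A(688,109),C(33,232)),
"wideholeN":(B(247,492),C(222,57)),"narrowN":(B(148,420),C(237,92)),"ribwN":(B(397,365),C(151,31)),"ribn":(B(251,321),C(169,68)),"ribn2":(B(343,225),C(108,67)),
"panelTop":((231,345),(480,2)),"panelBot":((268,263),(389,304))}
for k,(a,b) in P.items(): print(k,*tri([ray(T,a),ray(S,b)]))
print("wideF z5",atz(ray(T,B(619,146)),.005),"N",atz(ray(T,B(247,492)),.005))
print("narF z5",atz(ray(T,B(435,125)),.005),"N",atz(ray(T,B(148,420)),.005))
for p in [(277,295),(277,370),(250,372),(248,480),(0,345)]: print("T",p,atz(ray(T,p),0),atz(ray(T,p),.4))
for p in [(235,130),(273,222),(0,180),(190,135),(180,85),(230,330)]: c,d=ray(W,p,1); print("W",p,d)
E
python3 m1.py
```

```text
wristC [0.0996 0.5472 0.374 ] topC [ 0.4249 -0.0957  1.1638]
pinFar [0.6082 0.1133 0.0605] [0.8 0.8]
pinNear [0.4232 0.1044 0.0588] [0.7 0.7]
s50 [0.5855 0.1125 0.0233] [0.4 0.4]
s100 [0.5522 0.1107 0.0223] [0.4 0.4]
s200 [0.5126 0.1092 0.0217] [0.1 0.1]
s500 [0.4601 0.1064 0.0215] [0.2 0.2]
w50top [ 0.5395 -0.0698  0.1521] [0.1 0.1]
platFR [ 0.4627 -0.0091  0.0376] [1. 1.]
platBL [ 0.5891 -0.0055  0.0578] [0.5 0.5]
platBR [ 0.5924 -0.1355  0.0471] [1.2 1.2]
wideholeN [ 0.3391 -0.2443  0.0071] [0. 0.]
narrowN [ 0.36   -0.2044  0.0059] [6.1 6.1]
ribwN [ 0.3843 -0.2937  0.0274] [2.6 2.6]
ribn [ 0.4001 -0.2414  0.0288] [1.9 1.9]
ribn2 [ 0.437  -0.2765  0.0247] [0.8 0.8]
panelTop [0.2995 0.013  0.4867] [0.9 0.9]
panelBot [0.387  0.0141 0.0082] [1.4 1.4]
wideF z5 [ 0.4665 -0.3802  0.005 ] N [ 0.3389 -0.2445  0.005 ]
narF z5 [ 0.4735 -0.3127  0.005 ] N [ 0.3647 -0.2083  0.005 ]
T (277, 295) [ 0.3179 -0.0067  0.    ] [ 0.3547 -0.0373  0.4   ]
T (277, 370) [ 0.155  -0.0088  0.    ] [ 0.2478 -0.0387  0.4   ]
T (250, 372) [ 0.1502  0.05   -0.    ] [ 0.2446 -0.0001  0.4   ]
T (248, 480) [-0.0816  0.0509  0.    ] [0.0925 0.0005 0.4   ]
T (0, 345) [0.204  0.5943 0.    ] [0.28   0.3571 0.4   ]
W (235, 130) [-0.0454 -0.2065 -0.9774]
W (273, 222) [ 0.2202 -0.1956 -0.9556]
W (0, 180) [-0.1767 -0.7281 -0.6623]
W (190, 135) [-0.0778 -0.3171 -0.9452]
W (180, 85) [-0.2103 -0.2914 -0.9332]
W (230, 330) [ 0.4249 -0.3853 -0.8191]
```

The panel leans. Its base is at x≈0.387 and its top at x≈0.30, z≈0.49, with its edge at y≈0.014, so it lies between the robot and the block. Pins, sockets and bars match the given heights. I'll check the grey region, enhanced.

```bash
python3 - <<'E'
import cv2,numpy as np
a=cv2.imread("pics/top0.png")[240:480,0:400].astype(float)
a=255*(a/255)**0.5
w=cv2.imread("pics/wrist0.png")[60:460,0:360].astype(float); w=255*(w/255)**.5
a=cv2.resize(a,(440,264)); w=cv2.resize(w,(360,400))
o=np.zeros((400,800,3)); o[:264,:440]=a; o[:,440:]=w
cv2.imwrite("pics/enh.png",o)
E
```

```text
[ WARN:0@0.103] global loadsave.cpp:1063 imwrite_ Unsupported depth image for selected encoder is fallbacked to CV_8U.
```

View pics/enh.png

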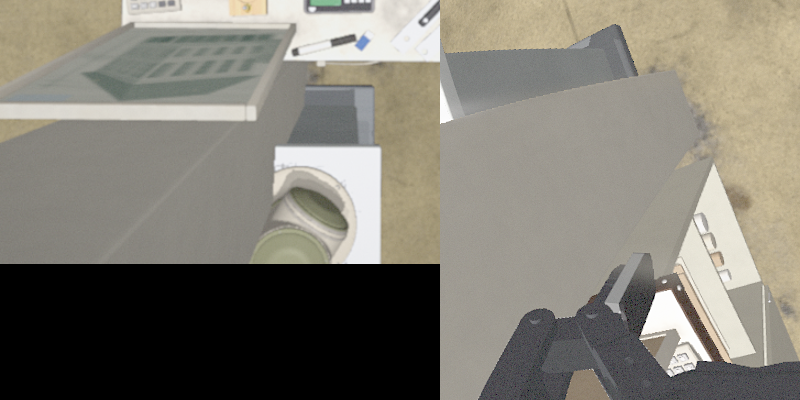

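The grey object is a solid box or pillar behind the panel. I'll raise the tool straight up, which is safe, and look at it again from there.

```bash
python3 nudge.py '[[[0,0,-0.04],0,0.085],[[0,0,-0.05],0,0.085],[[0,0,-0.05],0,0.085],[[0,0,-0.05],0,0.085],[[0,0,-0.05],0,0.085],[[0,0,-0.04],0,0.085],[[0,0,0],0,0.085]]' 40; python3 - <<'E'
from h import *
W=vision.get_image("wrist")
o=env.observe(); print(o["q"],o["position"],o["ft_force"])
print(W["extrinsics"].tolist())
g=lambda a:(255*(a/255.)**.5).astype(np.uint8)[:,:,::-1]
cv2.imwrite("pics/w1raw.png",W["pixels"][:,:,::-1])
a=g(W["pixels"]); s=g(cv2.imread("pics/scene0.png")[:,:,::-1])[0:330,380:640]
t=g(cv2.imread("pics/top0.png")[:,:,::-1])[240:480,:400]
out=np.zeros((600,800,3),np.uint8); out[:360,:480]=cv2.resize(a,(480,360)); out[:406,480:]=cv2.resize(s,(320,406)); out[360:600,:400]=t
cv2.imwrite("pics/c1.png",out)
E
```

```text
time_s: 1.0
position: [0.1807, 0.5195, 0.4999]
tool_rot: [[-0.944, 0.328, 0.006], [0.329, 0.944, 0.01], [-0.002, 0.011, -1.0]]
ft_force: [0.1, -0.5, 0.0]
grip_width: 0.0849
gripper_force: 0.0
[ 5.84816372e+01  2.17721149e+01  2.90104747e+01  9.18059679e-04
  1.28909167e+02 -1.23363177e+01] [0.18087449 0.51971812 0.4964897 ] [ 0.54463208  0.27870203 -0.94209392]
[[0.3288859211346258, 0.9443100273722662, 0.0106124023491608, -0.5547929393213218], [0.8906295626921692, -0.31388759879675365, 0.3290190836112175, -0.1336170968692841], [0.31402712134174965, -0.0987580251209992, -0.944263638787397, 0.6455919627531331], [0.0, 0.0, 0.0, 1.0]]
```

View pics/c1.png

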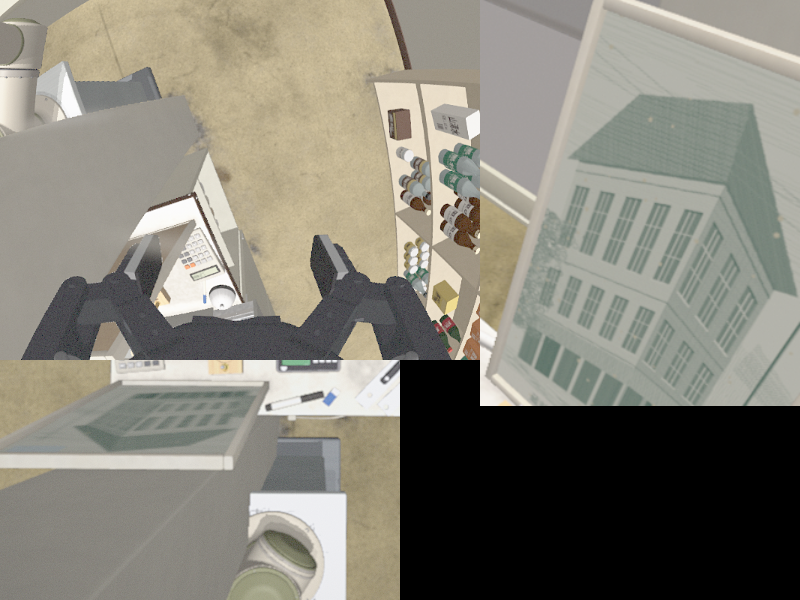

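```bash
cat > m2.py <<'E'
from h import *
np.set_printoptions(precision=4,suppress=True)
W=vision.get_image("wrist")
E1=np.array([[0.3289,0.9444,-0.0016,-0.5488],[0.8928,-0.3104,0.3265,-0.0411],[0.3079,-0.1088,-0.9452,0.3821],[0,0,0,1]])
V={"K":W["K"],"extrinsics":E1}
for a,b in [((235,130),(247,129)),((273,222),(275,202))]:
    print(tri([ray(V,a,1),ray(W,b,1)]))
for p in [(247,129),(100,168),(0,198),(275,202),(200,275),(173,303)]: 
    c,d=ray(W,p,1); print(p,c,d,"bearing",np.degrees(np.arctan2(d[1],d[0])),"z at y=.36",c+d*(.36-c[1])/d[1])
E
python3 m2.py
```

```text
(array([ 0.0442,  0.2803, -0.8799]), array([3.5, 3.5]))
(array([ 0.3776,  0.29  , -0.8531]), array([6.8, 6.8]))
(247, 129) [0.0993 0.5467 0.6562] [-0.0332 -0.1716 -0.9846] bearing -100.95801453962072 z at y=.36 [ 0.0632  0.36   -0.4154]
(100, 168) [0.0993 0.5467 0.6562] [-0.091  -0.5377 -0.8382] bearing -99.609532638142 z at y=.36 [0.0677 0.36   0.3652]
(0, 198) [0.0993 0.5467 0.6562] [-0.1355 -0.7403 -0.6585] bearing -100.37128739138599 z at y=.36 [0.0652 0.36   0.4901]
(275, 202) [0.0993 0.5467 0.6562] [ 0.1761 -0.1683 -0.9699] bearing -43.710316371098294 z at y=.36 [ 0.2947  0.36   -0.4195]
(200, 275) [0.0993 0.5467 0.6562] [ 0.2725 -0.411  -0.8699] bearing -56.45499564425526 z at y=.36 [0.2231 0.36   0.261 ]
(173, 303) [0.0993 0.5467 0.6562] [ 0.3044 -0.4935 -0.8148] bearing -58.33445818292061 z at y=.36 [0.2145 0.36   0.3479]
```

```bash
python3 nudge.py '[[[0,0,-0.03],8.5,0.085],[[0,0,-0.03],8.5,0.085],[[0,0,-0.03],8.5,0.085],[[0,0,-0.03],8.5,0.085],[[0,0,-0.03],8.5,0.085],[[0,0,-0.03],8.5,0.085],[[0,0,-0.02],8.5,0.085],[[0,0,0],0,0.085]]'; python3 - <<'E'
from h import *
W=vision.get_image("wrist")
o=env.observe(); print(o["q"],o["position"],o["ft_force"])
print(W["extrinsics"].tolist())
g=lambda a:(255*(a/255.)**.6).astype(np.uint8)[:,:,::-1]
cv2.imwrite("pics/w2.png",g(W["pixels"])); np.save("w2e.npy",W["extrinsics"])
E
```

```text
time_s: 1.9
position: [0.1587, 0.4567, 0.6021]
tool_rot: [[-0.195, 0.981, 0.015], [0.98, 0.194, 0.042], [0.039, 0.023, -0.999]]
ft_force: [0.7, -0.0, 0.3]
grip_width: 0.0852
gripper_force: 0.0
[ 56.40837756  19.76389462  12.89569125   1.09981671 144.94167671
  45.82987164] [0.15914136 0.45744494 0.60116971] [ 0.54661624 -0.10315928 -0.78720684]
[[0.9807337433617123, 0.1939802920327619, 0.023086163271720538, -0.2566960251640458], [0.17912271176340386, -0.9401255890004745, 0.28996367192639194, 0.2540770307391836], [0.07795113060276086, -0.2802419012378344, -0.9567591640681348, 0.8703219006836844], [0.0, 0.0, 0.0, 1.0]]
```

View pics/w2.png

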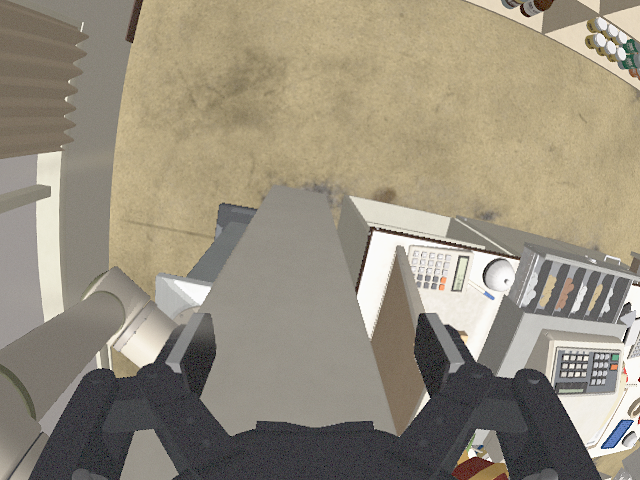

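```bash
cat > m3.py <<'E'
from h import *
np.set_printoptions(precision=3,suppress=True)
W=vision.get_image("wrist")
C=None
for p in [(275,188),(240,255),(212,310),(328,195),(350,275),(372,350),(392,430),(300,420),(170,310),(118,290),(400,247),(398,430)]:
    c,d=ray(W,p,1); print(p,"bearing %.1f"%np.degrees(np.arctan2(d[1],d[0])),"elev %.1f"%np.degrees(np.arcsin(d[2])),"z-.87",atz((c,d),-.87),"at y=.285",c+d*(.285-c[1])/d[1])
print(c)
E
python3 m3.py
```

```text
(275, 188) bearing -108.3 elev -80.2 z-.87 [ 0.051  0.267 -0.87 ] at y=.285 [ 0.057  0.285 -0.757]
(240, 255) bearing -107.9 elev -68.6 z-.87 [-0.058 -0.075 -0.87 ] at y=.285 [0.058 0.285 0.096]
(212, 310) bearing -108.0 elev -59.2 z-.87 [-0.163 -0.394 -0.87 ] at y=.285 [0.058 0.285 0.326]
(328, 195) bearing -59.4 elev -79.8 z-.87 [ 0.288  0.281 -0.87 ] at y=.285 [ 0.285  0.285 -0.843]
(350, 275) bearing -61.3 elev -67.0 z-.87 [ 0.471 -0.074 -0.87 ] at y=.285 [0.275 0.285 0.095]
(372, 350) bearing -61.3 elev -55.0 z-.87 [ 0.688 -0.47  -0.87 ] at y=.285 [0.275 0.285 0.359]
(392, 430) bearing -61.8 elev -42.3 z-.87 [ 0.987 -1.048 -0.87 ] at y=.285 [0.272 0.285 0.507]
(300, 420) bearing -80.3 elev -45.7 z-.87 [ 0.406 -1.039 -0.87 ] at y=.285 [0.181 0.285 0.506]
(170, 310) bearing -118.2 elev -55.8 z-.87 [-0.386 -0.447 -0.87 ] at y=.285 [0.006 0.285 0.35 ]
(118, 290) bearing -131.6 elev -52.6 z-.87 [-0.692 -0.403 -0.87 ] at y=.285 [-0.082  0.285  0.33 ]
(400, 247) bearing -38.5 elev -67.3 z-.87 [ 0.674  0.108 -0.87 ] at y=.285 [ 0.451  0.285 -0.191]
(398, 430) bearing -60.6 elev -42.1 z-.87 [ 1.026 -1.045 -0.87 ] at y=.285 [0.278 0.285 0.507]
[0.139 0.533 0.764]
```

```bash
python3 - <<'E'
import cv2,numpy as np
w=cv2.imread("pics/w2.png")[180:480,0:240]; t=cv2.imread("pics/top0.png")[340:480,60:360]
cl=cv2.createCLAHE(6,(4,4))
def e(a):
    l=cv2.cvtColor(a,cv2.COLOR_BGR2LAB); l[:,:,0]=cl.apply(l[:,:,0]); return cv2.cvtColor(l,cv2.COLOR_LAB2BGR)
o=np.zeros((600,800,3),np.uint8); o[:,:400]=cv2.resize(e(w),(400,500))[:,:400].shape and cv2.copyMakeBorder(cv2.resize(e(w),(400,500)),0,100,0,0,cv2.BORDER_CONSTANT)
o[:187,400:]=cv2.resize(e(t),(400,187))
w1=cv2.imread("pics/w1raw.png")[0:230,0:260]; o[190:544,400:]=cv2.resize(e(w1),(400,354))
cv2.imwrite("pics/c2.png",o)
E
```

```text
(no output)
```

View pics/c2.png

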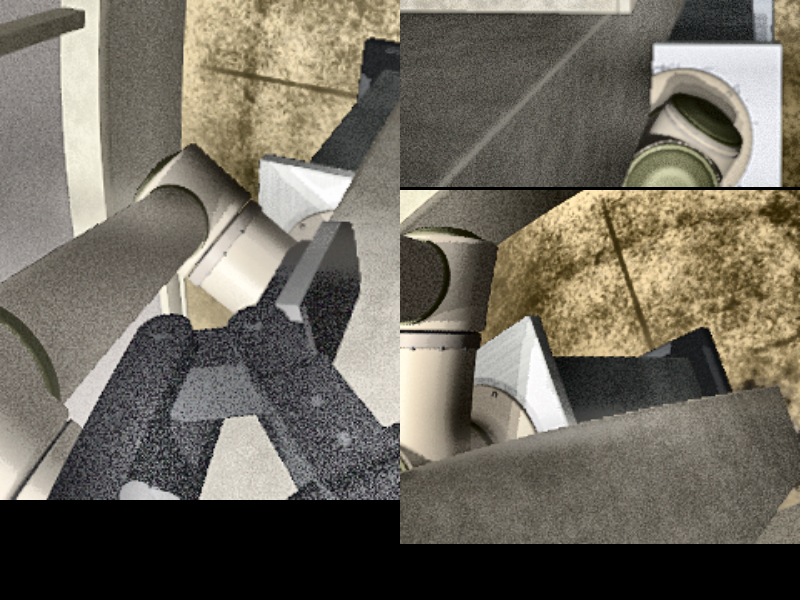

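The robot is a left-shouldered arm, and the grey column stands beside the base. With the tool pointing down, each TCP pose has only one arm posture, so I'll go round above the panel on the far side. I'll move in cautious steps and watch joint efforts. First I'll turn the tool so that its y axis lies along the world y axis.

```bash
cat > st.py <<'E'
# usage: st.py [x y z [bearing of tool y]] -> tool-axis deltas to that target
import sys; from h import *
np.set_printoptions(precision=4,suppress=True)
o=env.observe(); R=o["tool_rot"]; p=o["position"]
b=np.degrees(np.arctan2(R[1,1],R[0,1]))
print("t",round(o["time_s"],2),"p",p,"b %.2f"%b,"q",np.round(o["q"],1),"eff",np.round(o["joint_efforts"],1),"F",np.round(o["ft_force"],1),"w %.4f gf %.1f"%(o["grip_width"],o["gripper_force"]))
a=[float(v) for v in sys.argv[1:]]
if len(a)>=3: print("delta tool",R.T@(np.array(a[:3])-p), "turn %.2f"%(-(a[3]-b)) if len(a)>3 else "")
E
python3 nudge.py '[[[0,0,0.01],-8.5,0.085],[[0,0,0.01],-8.5,0.085],[[0,0,0.01],-8.5,0.085],[[0,0,0.01],-8.5,0.085],[[0,0,0.01],-8.5,0.085],[[0,0,0.01],-8.5,0.085],[[0,0,0.01],-8.5,0.085],[[0,0,0],-8.5,0.085],[[0,0,0],-8.5,0.085],[[0,0,0],-2,0.085]]' >/dev/null; python3 st.py .5 .44 .5 90
```

```text
t 3.0 p [0.1605 0.461  0.53  ] b 90.31 q [ 56.5  14.   34.9   0.8 128.8 -33.3] eff [ -0.  -37.  -22.8   0.   -0.1  -0.6] F [ 0.4 -0.9 -0.5] w 0.0850 gf 0.0
delta tool [-0.339  -0.024   0.0335] turn 0.31
```

```bash
python3 nudge.py '[[[-0.03,0,0],0,0.085],[[-0.04,0,0],0,0.085],[[-0.04,0,0],0,0.085],[[-0.04,0,0],0,0.085]]'; python3 st.py
```

```text
time_s: 3.4
position: [0.312, 0.4602, 0.5322]
tool_rot: [[-1.0, -0.001, 0.012], [-0.001, 0.999, 0.04], [-0.012, 0.04, -0.999]]
ft_force: [-0.8, 0.6, 1.0]
grip_width: 0.085
gripper_force: 0.0
t 3.4 p [0.312  0.4602 0.5322] b 90.06 q [ 43.1  23.8  19.4   1.7 134.7 -45.8] eff [  2.5 -50.2 -18.7  -0.1  -0.6   0.6] F [-0.8  0.6  1. ] w 0.0850 gf 0.0
```

```bash
python3 nudge.py '[[[-0.045,0,0],0,0.085],[[-0.045,0,0],0,0.085],[[-0.045,0,0],0,0.085],[[-0.045,0,0],0,0.085]]' >/dev/null; python3 st.py; python3 nudge.py '[[[0,-0.03,0],0,0.085],[[0,-0.04,0],0,0.085],[[0,-0.04,0],0,0.085]]' >/dev/null; python3 st.py;python3 nudge.py '[[[0,-0.03,0],0,0.085],[[0,-0.03,0],0,0.085],[[0,-0.03,0],0,0.085]]'; python3 st.py
```

```text
t 3.8 p [0.464  0.4303 0.489 ] b 90.05 q [ 31.2  31.9  12.9   2.8 131.9 -56.9] eff [  1.9 -54.3 -21.9  -0.    0.3   0.5] F [-0.5 -0.4 -0.4] w 0.0850 gf 0.0
t 4.1 p [0.4619 0.3196 0.4825] b 90.08 q [ 21.3  20.5  33.5   3.2 123.1 -67. ] eff [  6.5 -39.4 -25.2   0.2   0.3   0.9] F [1.6 0.2 0.6] w 0.0849 gf 0.0
time_s: 4.4
position: [0.4613, 0.2297, 0.4775]
tool_rot: [[-1.0, -0.001, 0.031], [0.001, 0.998, 0.062], [-0.031, 0.062, -0.998]]
ft_force: [0.2, 0.7, 0.7]
grip_width: 0.0849
gripper_force: 0.0
t 4.4 p [0.4613 0.2297 0.4775] b 90.06 q [ 11.6  14.5  43.    3.6 119.9 -76.6] eff [  4.7 -38.  -25.3   0.1   0.1   0.8] F [0.2 0.7 0.7] w 0.0849 gf 0.0
```

Column and panel didn't touch the arm, but the reach limit has tilted the tool by about 4°. Pushing the limit from the opposite bearing should tilt it back. I'll turn the tool first, then swing to the free right side.

```bash
python3 nudge.py '[[[0.01,-0.04,0],0,0.085],[[0.01,-0.04,0],0,0.085],[[0.01,-0.04,0],0,0.085],[[0.01,-0.04,0],0,0.085],[[0.01,-0.04,0],0,0.085],[[0.01,-0.04,0],0,0.085],[[0.01,-0.04,0],0,0.085],[[0.01,-0.04,0],0,0.085]]' >/dev/null; python3 st.py; python3 nudge.py '[[[0,0,0],8.5,0.085],[[0,0,0],8.5,0.085],[[0,0,0],8.5,0.085],[[0,0,0],8.5,0.085],[[0,0,0],8.5,0.085],[[0,0,0],8.5,0.085],[[0,0,0],8.5,0.085],[[0,0,0],8.5,0.085],[[0,0,0],8.5,0.085],[[0,0,0],8.5,0.085]]'>/dev/null; python3 st.py .1 -.42 .5; python3 -c "
from rig import env, vision; print(env.observe()['tool_rot'].round(3))"
```

```text
t 5.2 p [ 0.38   -0.0897  0.4549] b 90.08 q [ -33.9    0.8   63.2    4.6  116.5 -121.8] eff [  7.  -27.6 -24.8   0.2   0.2   1.4] F [ 0.  -0.6 -0.1] w 0.0847 gf 0.0
t 6.2 p [ 0.3808 -0.0883  0.4548] b 4.59 q [-33.6   0.9  63.1   4.6 116.5 -36.2] eff [  0.  -25.6 -24.7   0.2   0.   -2. ] F [0.5 0.  0. ] w 0.0851 gf 0.0
delta tool [-0.304  -0.3045 -0.0755] 
[[-0.082  0.996  0.032]
 [ 0.995  0.08   0.065]
 [ 0.062  0.037 -0.997]]
```

```bash
python3 nudge.py '[[[-0.038,-0.03,-0.008],0,0.085],[[-0.038,-0.03,-0.008],0,0.085],[[-0.038,-0.03,-0.008],0,0.085],[[-0.038,-0.03,-0.008],0,0.085],[[-0.038,-0.03,-0.008],0,0.085],[[-0.038,-0.03,-0.008],0,0.085],[[-0.038,-0.03,-0.008],0,0.085],[[-0.038,-0.03,-0.008],0,0.085]]' >/dev/null; python3 st.py; python3 nudge.py '[[[0,-0.02,-0.04],0,0.085],[[0,-0.02,-0.04],0,0.085],[[0,-0.02,-0.04],0,0.085],[[0,0,0],0,0.085]]'; python3 st.py
```

```text
t 7.0 p [ 0.1636 -0.4162  0.4911] b 4.91 q [-85.2  10.3  46.5   2.9 126.8 -88.6] eff [  2.8 -39.1 -20.9  -0.   -0.1   0.9] F [ 1.1 -1.5  0.9] w 0.0848 gf 0.0
time_s: 7.4
position: [0.101, -0.4286, 0.6096]
tool_rot: [[-0.085, 0.996, 0.034], [0.995, 0.083, 0.055], [0.052, 0.039, -0.998]]
ft_force: [0.3, -0.2, -0.3]
grip_width: 0.0848
gripper_force: 0.0
t 7.4 p [ 0.101  -0.4286  0.6096] b 4.79 q [-93.4  17.7  14.6   3.7 151.  -95.1] eff [ -2.  -33.2 -20.9   0.    1.3  -0.2] F [ 0.3 -0.2 -0.3] w 0.0848 gf 0.0
```

```bash
python3 nudge.py '[[[0,-0.04,0],0,0.085],[[0,-0.04,0],0,0.085],[[0,-0.04,0],0,0.085],[[0,-0.04,0],0,0.085],[[0,-0.04,0],0,0.085],[[0,-0.04,0],0,0.085]]'|grep -A1 posi ; python3 nudge.py '[[[0,0,-0.03],0,0.085],[[0,0,-0.03],0,0.085],[[0,0,0],0,0.085]]'; python3 st.py
```

```text
position: [-0.1376, -0.4457, 0.5925]
tool_rot: [[-0.088, 0.995, 0.037], [0.994, 0.086, 0.065], [0.062, 0.042, -0.997]]
time_s: 8.3
position: [-0.1283, -0.4219, 0.6128]
tool_rot: [[-0.086, 0.996, 0.028], [0.995, 0.085, 0.043], [0.04, 0.031, -0.999]]
ft_force: [0.1, 0.4, 1.1]
grip_width: 0.0851
gripper_force: 0.0
t 8.3 p [-0.1283 -0.4219  0.6128] b 4.88 q [-122.4   18.4   12.7    0.1  151.8 -127.3] eff [ -1.7 -31.7 -16.6   0.    0.1  -0.1] F [0.1 0.4 1.1] w 0.0851 gf 0.0
```

```bash
python3 nudge.py '[[[0,0,-0.04],0,0.085],[[0,0,-0.04],0,0.085],[[0,0,0],0,0.085]]'|sed -n 2,3p; python3 nudge.py '[[[0,0,-0.04],0,0.085],[[0,0,0],0,0.085]]'|sed -n 2,3p
```

```text
position: [-0.1202, -0.3928, 0.6332]
tool_rot: [[-0.084, 0.996, 0.021], [0.996, 0.084, 0.022], [0.02, 0.023, -1.0]]
position: [-0.1172, -0.3798, 0.6413]
tool_rot: [[-0.083, 0.996, 0.02], [0.996, 0.083, 0.014], [0.012, 0.021, -1.0]]
```

```bash
python3 nudge.py '[[[0,-0.04,0],0,0.085],[[0,-0.04,0],0,0.085],[[0,-0.02,-0.04],0,0.085],[[0,0,0],0,0.085]]'|sed -n 2,3p; python3 nudge.py '[[[0,0,-0.03],0,0.085],[[0,0,0],0,0.085]]'|sed -n 2,3p;python3 st.py
```

```text
position: [-0.208, -0.3673, 0.6298]
tool_rot: [[-0.08, 0.997, 0.014], [0.997, 0.08, 0.002], [0.001, 0.014, -1.0]]
position: [-0.1991, -0.3566, 0.6388]
tool_rot: [[-0.084, 0.996, 0.008], [0.996, 0.084, -0.008], [-0.008, 0.007, -1.0]]
t 9.4 p [-0.1991 -0.3566  0.6388] b 4.82 q [-136.3   14.8   12.7    1.3  152.5 -140. ] eff [ -1.1 -29.2 -17.3   0.   -0.   -0. ] F [-0.4 -0.   0.3] w 0.0849 gf 0.0
```

```bash
python3 nudge.py '[[[0,0,0.04],0,0.085],[[0,0,0.04],0,0.085],[[0,0,0.04],0,0.085],[[0,0.03,0.04],0,0.085],[[0,0.04,0],0,0.085],[[0,0.04,0],0,0.085],[[0,0.04,0],0,0.085],[[0,0.04,0],0,0.085],[[0,0.04,0],0,0.085],[[0,0.04,0],0,0.085]]'|sed -n 2,3p; python3 nudge.py '[[[0,0.04,0],0,0.085],[[0,0.04,0],0,0.085],[[0.02,0.04,0],0,0.085],[[0.03,0.04,0],0,0.085],[[0.04,0.03,0],0,0.085],[[0.04,0.03,0],0,0.085],[[0.04,0.02,0],-8.5,0.085]]'|sed -n 2,3p;python3 st.py .47 -.07 .34 90
```

```text
position: [0.0713, -0.3356, 0.4875]
tool_rot: [[-0.084, 0.996, 0.01], [0.996, 0.084, -0.007], [-0.008, 0.009, -1.0]]
position: [0.2951, -0.1446, 0.4884]
tool_rot: [[-0.233, 0.972, 0.011], [0.972, 0.233, -0.006], [-0.009, 0.009, -1.0]]
t 11.1 p [ 0.2951 -0.1446  0.4884] b 13.48 q [-47.3  -5.3  63.4   0.3 121.2 -60.6] eff [ -8.3 -19.9 -24.6  -0.    0.1   1.8] F [ 0.  -1.  -0.8] w 0.0850 gf 0.0
delta tool [0.033  0.1861 0.1499] turn -76.52
```

```bash
python3 nudge.py '[[[0.01,0.047,0.03],0,0.085],[[0.01,0.047,0.03],0,0.085],[[0.01,0.047,0.03],0,0.085],[[0,0.045,0.03],0,0.085],[[0,0,0],-8.5,0.085],[[0,0,0],-8.5,0.085],[[0,0,0],-8.5,0.085],[[0,0,0],-8.5,0.085]]' >/dev/null; python3 nudge.py '[[[0,0,0],-8.5,0.085],[[0,0,0],-8.5,0.085],[[0,0,0],-8.5,0.085],[[0,0,0],-8.5,0.085],[[0,0,0],-8.5,0.085],[[0,0,0],0,0.085]]'|sed -n 2,3p; python3 st.py .50 .03 .33 90; cat > snap.py <<'E'
import sys; from h import *
W=vision.get_image("wrist"); n=sys.argv[1]
cv2.imwrite(f"pics/{n}.png",W["pixels"][:,:,::-1]); np.save(f"pics/{n}.npy",W["extrinsics"])
E
python3 snap.py h1
```

```text
position: [0.4508, -0.0831, 0.3827]
tool_rot: [[-1.0, 0.001, 0.011], [0.001, 1.0, -0.006], [-0.011, -0.006, -1.0]]
t 12.5 p [ 0.4508 -0.0831  0.3827] b 89.92 q [ -25.3    7.9   66.5   -0.   104.8 -115.2] eff [ -0.1 -33.  -25.1  -0.   -0.   -1.6] F [ 0.1 -0.4 -0.2] w 0.0850 gf 0.0
delta tool [-0.0484  0.1135  0.0526] turn -0.08
```

View pics/h1.png

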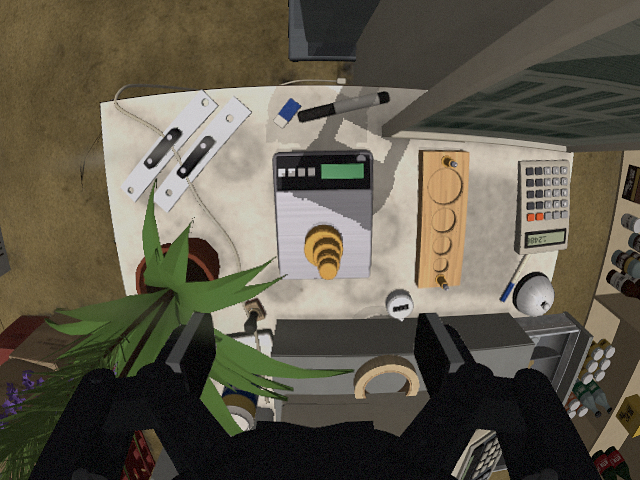

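h1 shows the stack at about (323,245), the block at (443,218), the bars at (170,150) and (205,155), and plant leaves near (250,280). I'll take a closer hover over the block and rectify the image onto its top plane to get its exact pose.

```bash
python3 nudge.py '[[[-0.015,0.045,0.03],0,0.085],[[-0.015,0.045,0.03],0,0.085],[[-0.015,0.045,0.03],0,0.085],[[-0.015,0.047,0.03],0,0.085],[[0,0,0],0,0.085],[[0,0,0],0,0.085]]' |sed -n 2,3p; python3 snap.py h2; cat > rect.py <<'E'
from h import *
K=vision.get_image("wrist")["K"]
def proj(E,P):
    X=P@E[:3,:3].T+E[:3,3]; rho=np.hypot(X[...,0],X[...,1]); th=np.arctan2(rho,X[...,2]); s=K[0,0]*th/np.maximum(rho,1e-9)
    return np.stack([K[0,2]+s*X[...,0],K[1,2]+s*X[...,1]],-1)
def rect(n,x0,x1,y0,y1,z,res=.0005):
    xs=np.arange(x1,x0,-res); ys=np.arange(y1,y0,-res)  # rows: x down, cols: y to right decreasing
    X,Y=np.meshgrid(xs,ys,indexing="ij"); m=proj(np.load(f"pics/{n}.npy"),np.stack([X,Y,np.full_like(X,z)],-1)).astype(np.float32)
    return cv2.remap(cv2.imread(f"pics/{n}.png"),m[...,0],m[...,1],cv2.INTER_CUBIC)
E
cat > m4.py <<'E'
from rect import *
for n in ["h1","h2"]:
    x0,x1,y0,y1,r=.38,.66,.04,.18,.0005
    im=rect(n,x0,x1,y0,y1,.026)
    hsv=cv2.cvtColor(im,cv2.COLOR_BGR2HSV); m=cv2.inRange(hsv,(8,70,60),(28,255,255)); m=cv2.morphologyEx(m,cv2.MORPH_CLOSE,np.ones((15,15))); m=cv2.morphologyEx(m,cv2.MORPH_OPEN,np.ones((25,25)))
    c=max(cv2.findContours(m,0,1)[0],key=cv2.contourArea); (cx,cy),s,a=cv2.minAreaRect(c)
    print(n,"rect ctr",x1-cy*r,y1-cx*r,"size",np.array(s)*r,a)
    g=cv2.GaussianBlur(cv2.cvtColor(im,cv2.COLOR_BGR2GRAY),(5,5),0)
    for nm,d in [("500",54.5),("200",38.5),("100",30.5),("50",24.5)]:
        R=d/2*.001/r; cc=cv2.HoughCircles(g,cv2.HOUGH_GRADIENT,1,20,param1=60,param2=12,minRadius=int(R-2),maxRadius=int(R+2))
        print(nm,[(round(x1-v*r,4),round(y1-u*r,4),round(q*r*2,4)) for u,v,q in cc[0][:3]] if cc is not None else None)
    cv2.imwrite(f"pics/r_{n}.png",im)
E
python3 m4.py
```

```text
position: [0.5055, 0.077, 0.2756]
tool_rot: [[-1.0, 0.005, 0.01], [0.005, 1.0, -0.006], [-0.01, -0.006, -1.0]]
h1 rect ctr 0.515281265258789 0.10571139526367186 size [0.21687196 0.07943212] 87.24457550048828
500 [(np.float32(0.4608), np.float32(0.1048), np.float32(0.0554)), (np.float32(0.5112), np.float32(0.0972), np.float32(0.0532))]
200 [(np.float32(0.5132), np.float32(0.1088), np.float32(0.0372))]
100 [(np.float32(0.5513), np.float32(0.1078), np.float32(0.029)), (np.float32(0.5143), np.float32(0.1052), np.float32(0.0302)), (np.float32(0.5833), np.float32(0.1112), np.float32(0.0292))]
50 [(np.float32(0.5848), np.float32(0.1108), np.float32(0.0254)), (np.float32(0.6082), np.float32(0.1202), np.float32(0.0243)), (np.float32(0.5528), np.float32(0.1138), np.float32(0.0243))]
h2 rect ctr 0.5160733642578126 0.10902491760253906 size [0.21489833 0.07258099] 87.3458023071289
500 [(np.float32(0.4598), np.float32(0.1068), np.float32(0.0554))]
200 [(np.float32(0.5112), np.float32(0.1098), np.float32(0.0383)), (np.float32(0.6583), np.float32(0.0547), np.float32(0.0369))]
100 [(np.float32(0.5513), np.float32(0.1092), np.float32(0.0303)), (np.float32(0.5838), np.float32(0.1142), np.float32(0.0314)), (np.float32(0.5153), np.float32(0.1058), np.float32(0.0314))]
50 [(np.float32(0.5848), np.float32(0.1112), np.float32(0.0254)), (np.float32(0.5538), np.float32(0.1092), np.float32(0.023))]
```

```bash
python3 nudge.py '[[[-0.005,-0.037,-0.01],0,0.05],[[-0.005,-0.037,-0.01],0,0.05],[[-0.005,-0.037,0],0,0.05],[[-0.005,-0.036,0],0,0.05],[[0,0,0],0,0.05],[[0,0,0],0,0.05]]' |sed -n 2,3p; python3 snap.py h3; cat > m5.py <<'E'
from rect import *
np.set_printoptions(precision=4,suppress=True)
T=vision.get_image("top"); W={"K":K,"extrinsics":np.load("pics/h1.npy")}
for a in [(330,188),(335,204)]:
  for b in [(287,260),(270,290)]: print("leaf",a,b,*tri([ray(T,a),ray(W,b,1)]))
for z,d,nm in [(.149,22,"50"),(.132,28,"100"),(.111,36,"200"),(.086,52,"500")]:
  for n in ["h1","h2","h3"]:
    x0,x1,y0,y1,r=.49,.59,-.12,-.02,.0005
    im=rect(n,x0,x1,y0,y1,z); g=cv2.GaussianBlur(cv2.cvtColor(im,cv2.COLOR_BGR2GRAY),(5,5),0); R=d/2*.001/r
    cc=cv2.HoughCircles(g,cv2.HOUGH_GRADIENT,1,20,param1=60,param2=8,minRadius=int(R-2),maxRadius=int(R+3))
    print(nm,n,[(round(float(x1-v*r),4),round(float(y1-u*r),4),round(float(q*r*2),4)) for u,v,q in cc[0][:2]] if cc is not None else None)
    if n=="h3": cv2.imwrite(f"pics/r3_{nm}.png",im)
a=[cv2.resize(cv2.imread(f"pics/r3_{k}.png"),(300,300)) for k in ["50","100","200","500"]]
o=np.vstack([np.hstack(a[:2]),np.hstack(a[2:])]); cv2.imwrite("pics/r3.png",o)
E
python3 m5.py
```

```text
position: [0.5245, -0.0722, 0.2974]
tool_rot: [[-1.0, 0.008, 0.011], [0.008, 1.0, -0.006], [-0.011, -0.006, -1.0]]
leaf (330, 188) (287, 260) [ 0.5422 -0.1191  0.1083] [0.7 0.7]
leaf (330, 188) (270, 290) [ 0.5279 -0.1216  0.223 ] [5.9 5.9]
leaf (335, 204) (287, 260) [ 0.5044 -0.119   0.197 ] [7. 7.]
leaf (335, 204) (270, 290) [ 0.4971 -0.1213  0.2789] [2.1 2.1]
50 h1 [(0.5377, -0.0688, 0.0244), (0.5232, -0.0688, 0.0244)]
50 h2 [(0.5387, -0.0688, 0.0222), (0.5327, -0.0587, 0.0232)]
50 h3 [(0.5397, -0.0693, 0.021), (0.5127, -0.0668, 0.0244)]
100 h1 [(0.5307, -0.0688, 0.0271), (0.5437, -0.0683, 0.0293)]
100 h2 [(0.5207, -0.0492, 0.0304), (0.5272, -0.0598, 0.0293)]
100 h3 [(0.5422, -0.0668, 0.0293), (0.5187, -0.0683, 0.0304)]
200 h1 [(0.5282, -0.0693, 0.0362), (0.5382, -0.0693, 0.0373)]
200 h2 [(0.5362, -0.0703, 0.0351), (0.5312, -0.0593, 0.0384)]
200 h3 [(0.5317, -0.0693, 0.0362), (0.5192, -0.0733, 0.0373)]
500 h1 [(0.5377, -0.0742, 0.0533), (0.5272, -0.0728, 0.0522)]
500 h2 [(0.5357, -0.0718, 0.0544), (0.5302, -0.0627, 0.0544)]
500 h3 [(0.5362, -0.0742, 0.0511), (0.5522, -0.0808, 0.0533)]
```

View pics/r3.png

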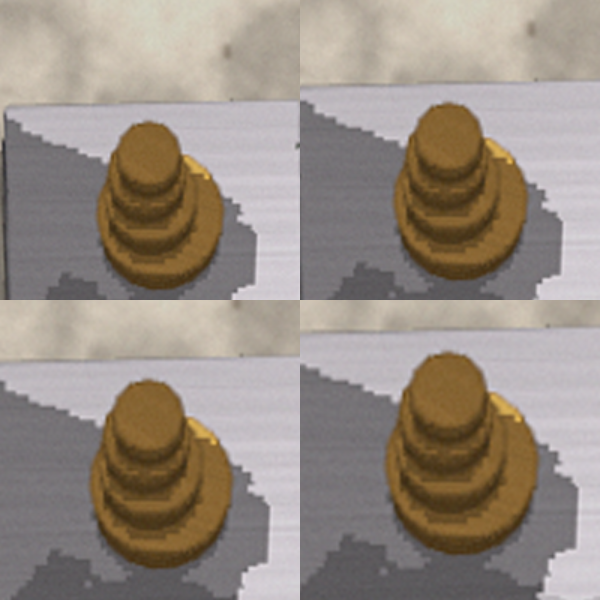

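50 g top centre is at about (150,157) in the first panel, so x .539, y −.0697. The 500 g is at about (.536,−.074). Heights and diameters agree with the given sizes. Grasping the 50 g now.

```bash
python3 nudge.py '[[[-0.0145,0.002,0.03],0,0.038],[[0,0,0.035],0,0.038],[[0,0,0.035],0,0.038],[[0,0,0.025],0,0.038],[[0,0,0],0,0.038],[[0,0,0],0,0.038]]' 40|sed -n 2,3p;python3 st.py .539 -.0697 .150 90
```

```text
position: [0.5409, -0.069, 0.1728]
tool_rot: [[-1.0, 0.003, 0.011], [0.003, 1.0, -0.006], [-0.011, -0.006, -1.0]]
t 14.6 p [ 0.5409 -0.069   0.1728] b 89.81 q [ -19.7   23.    79.7   -0.1   76.6 -109.5] eff [ -0.  -42.7 -20.6  -0.   -0.1   0. ] F [-0.1 -0.2  1. ] w 0.0377 gf 0.0
delta tool [ 0.0022 -0.0006  0.0228] turn -0.19
```

```bash
python3 nudge.py '[[[0.002,-0.0005,0.0225],0,0.038],[[0,0,0],0,0.038],[[0,0,0],0,0.01],[[0,0,0],0,0.01],[[0,0,0],0,0.01],[[0,0,0],0,0.01]]' 40|sed -n 2,2p;python3 st.py .539 -.0697 .150
```

```text
position: [0.539, -0.0701, 0.1499]
t 15.2 p [ 0.539  -0.0701  0.1499] b 89.77 q [ -19.8   24.1   82.    -0.1   73.2 -109.6] eff [  0.  -45.1 -21.3  -0.   -0.    0. ] F [-0.2  0.3 -0.3] w 0.0100 gf 0.0
delta tool [ 0.      0.0004 -0.0001]
```

```bash
python3 snap.py g1; python3 - <<'E'
import cv2
a=cv2.imread("pics/g1.png")
cv2.imwrite("pics/g1c.png",cv2.resize(a[180:480,160:480],(800,600)))
b=cv2.imread("pics/h3.png")
E
```

```text
(no output)
```

View pics/g1c.png

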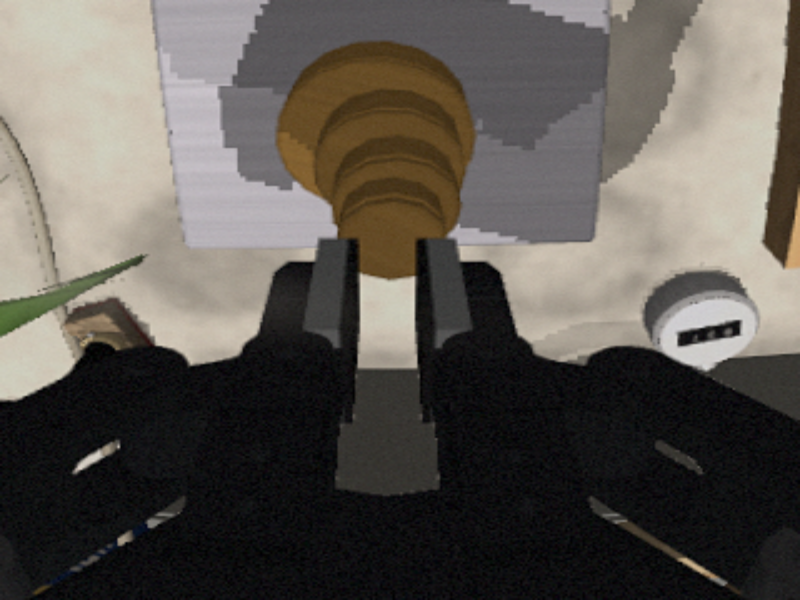

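```bash
python3 - <<'E'
from rect import *
np.set_printoptions(precision=4,suppress=True)
E=np.load("pics/g1.npy"); W={"K":K,"extrinsics":E}
f=lambda u,v:(160+u*.4,180+v*.4)
for p in [f(357,240),f(417,240),f(322,240),f(455,240)]:
    c,d=ray(W,p,1); print(c,d,"plane x=.550",c+d*(.550-c[0])/d[0],"x=.528",c+d*(.528-c[0])/d[0])
for nm,p in [("w50 near-edge",f(390,278)),("w50 left",f(340,235)),("right",f(445,235))]:
    r=ray(W,p,1); print(nm,"z.149",atz(r,.149),"z.14",atz(r,.14))
P=lambda x,y,z:((proj(E,np.array([[x,y,z]]))[0]-[160,180])/.4)
print("pred w50 near edge of top (x-11)",P(.528,-.07,.149),"far",P(.55,-.07,.149),"L",P(.539,-.059,.149),"R",P(.539,-.081,.149))
for z in (.139,.149,.159): print("tip",z,P(.55,-.075,z),P(.528,-.075,z))
E
```

```text
[ 0.4515 -0.0688  0.3087] [ 0.4203 -0.0388 -0.9065] plane x=.550 [ 0.55   -0.0779  0.0963] x=.528 [ 0.528  -0.0759  0.1437]
[ 0.4515 -0.0688  0.3087] [ 0.4206  0.0257 -0.9069] plane x=.550 [ 0.55   -0.0628  0.0963] x=.528 [ 0.528  -0.0642  0.1438]
[ 0.4515 -0.0688  0.3087] [ 0.4195 -0.0764 -0.9046] plane x=.550 [ 0.55   -0.0868  0.0963] x=.528 [ 0.528  -0.0827  0.1438]
[ 0.4515 -0.0688  0.3087] [ 0.42    0.0665 -0.9051] plane x=.550 [ 0.55   -0.0532  0.0965] x=.528 [ 0.528  -0.0567  0.1439]
w50 near-edge z.149 [ 0.5337 -0.0694  0.149 ] z.14 [ 0.5383 -0.0695  0.14  ]
w50 left z.149 [ 0.5245 -0.0789  0.149 ] z.14 [ 0.5286 -0.0794  0.14  ]
right z.149 [ 0.5246 -0.059   0.149 ] z.14 [ 0.5287 -0.0585  0.14  ]
pred w50 near edge of top (x-11) [386.9582 251.5808] far [387.4078 350.0101] L [443.4936 301.9828] R [330.9294 302.103 ]
tip 0.139 [363.8486 325.1412] [362.2569 230.0439]
tip 0.149 [362.4808 349.9826] [360.6921 251.5927]
tip 0.159 [360.9905 377.1812] [358.9674 275.4509]
```

```bash
python3 - <<'E'
from rect import *
np.set_printoptions(precision=4,suppress=True)
for n in ["g1","h3"]:
    E=np.load(f"pics/{n}.npy"); print(n,E.tolist())
E=np.load("pics/g1.npy")
P=lambda x,y,z:((proj(E,np.array([[x,y,z]]))[0]-[160,180])/.4)
for nm,x,y,z,r in [("500",.536,-.074,.086,.026),("500bot",.536,-.074,.056,.026),("200",.538,-.0695,.111,.018)]:
    print(nm,"near",P(x-r,y,z),"far",P(x+r,y,z),"L",P(x,y+r,z),"R",P(x,y-r,z))
for x,y in [(.4627,-.0091),(.5891,-.0055),(.5924,-.1355)]: print("plat",P(x,y,.056))
print("block near right corner", P(.412,.068,.026),P(.62,.078,.026))
o=env.observe(); print(o["position"],o["tool_rot"])
E
```

```text
g1 [[0.004438750400590841, 0.9999715243754509, -0.006103108480192923, 0.06870312635400087], [0.9414572212510759, -0.0021214387434097216, 0.3371257926232625, -0.5293018321877142], [0.3371032453849804, -0.007242232797812284, -0.9414398292057855, 0.1379370631774301], [0.0, 0.0, 0.0, 1.0]]
h3 [[0.008435525180421259, 0.999945969900652, -0.006074470707600568, 0.06963619183161136], [0.9413324539987646, -0.005891247779104099, 0.337429258139052, -0.5656912622116727], [0.3373752405906461, -0.00856448942157206, -0.9413312894817393, 0.2814142326150471], [0.0, 0.0, 0.0, 1.0]]
500 near [371.8629  75.2778] far [373.7735 264.4993] L [474.0167 173.2732] R [272.0737 173.6383]
500bot near [374.1196  47.9771] far [375.6348 219.577 ] L [465.3822 136.2565] R [284.6956 136.6983]
200 near [389.9368 146.435 ] far [390.3759 288.315 ] L [467.5665 219.4495] R [312.815  219.7303]
plat [ 610.8051 -117.8415]
plat [595.2624 297.2111]
plat [181.8414 306.8649]
block near right corner [ 822.5005 -262.6148] [785.4415 324.5631]
[ 0.5388 -0.0701  0.1494] [[-0.9999  0.0041  0.0103]
 [ 0.004   1.     -0.0054]
 [-0.0103 -0.0053 -0.9999]]
```

```bash
python3 - <<'E'
from rect import *
np.set_printoptions(precision=4,suppress=True)
E=np.load("pics/g1.npy"); W={"K":K,"extrinsics":E}
f=lambda u,v:(160+u*.4,180+v*.5)
for p in [f(357,240),f(417,240),f(335,330)]:
    c,d=ray(W,p,1); print([c+d*(x-c[0])/d[0] for x in (.5278,.539,.5498)])
for nm,p in [("w50 far-edge",f(390,278)),("L",f(340,235)),("R",f(445,235)),("500L",f(277,140)),("500R",f(472,140))]:
    r=ray(W,p,1); print(nm,*[atz(r,z) for z in (.149,.14,.132,.086)])
P=lambda x,y,z:((proj(E,np.array([[x,y,z]]))[0]-[160,180])/[.4,.5])
for x,y in [(.5891,-.0055),(.5924,-.1355)]: print("plat",P(x,y,.056))
print("500 far",P(.562,-.074,.086),P(.536,-.048,.086))
for dz in (.149,.14,.13): print("50 far",P(.550,-.0697,dz))
E
```

```text
[array([ 0.5278, -0.075 ,  0.1687]), array([ 0.539 , -0.0759,  0.1481]), array([ 0.5498, -0.0768,  0.1283])]
[array([ 0.5278, -0.0648,  0.1687]), array([ 0.539 , -0.0642,  0.1481]), array([ 0.5498, -0.0636,  0.1283])]
[array([ 0.5278, -0.077 ,  0.2019]), array([ 0.539 , -0.0782,  0.1862]), array([ 0.5498, -0.0793,  0.1711])]
w50 far-edge [ 0.5494 -0.0695  0.149 ] [ 0.5549 -0.0695  0.14  ] [ 0.5598 -0.0695  0.132 ] [ 0.588  -0.0697  0.086 ]
L [ 0.5371 -0.0792  0.149 ] [ 0.542  -0.0798  0.14  ] [ 0.5462 -0.0803  0.132 ] [ 0.5709 -0.0833  0.086 ]
R [ 0.5372 -0.0587  0.149 ] [ 0.542  -0.0582  0.14  ] [ 0.5463 -0.0577  0.132 ] [ 0.571  -0.0548  0.086 ]
500L [ 0.5124 -0.0903  0.149 ] [ 0.5158 -0.0915  0.14  ] [ 0.5188 -0.0926  0.132 ] [ 0.5364 -0.0987  0.086 ]
500R [ 0.5124 -0.0543  0.149 ] [ 0.5159 -0.0534  0.14  ] [ 0.5189 -0.0527  0.132 ] [ 0.5365 -0.0485  0.086 ]
plat [595.2624 237.7689]
plat [181.8414 245.4919]
500 far [373.7735 211.5994] [474.0167 138.6186]
50 far [388.9041 280.0071]
50 far [389.0569 262.0326]
50 far [389.2114 243.6675]
```

The image shows the fingertips at z≈.169 with the TCP at .150, so they sit about 19 mm behind the reported TCP, above the weight. The weight is where I measured it. I'll go lower; with a 40 mm opening the fingers clear the discs below.

```bash
python3 nudge.py '[[[0,0,0],0,0.04],[[0,0,0],0,0.04],[[0,0,0],0,0.04],[[0,0,0.012],0,0.04],[[0,0,0.012],0,0.04],[[0,0,0],0,0.04]]' 40|sed -n 2,2p;python3 nudge.py '[[[0,0,0],0,0.016],[[0,0,0],0,0.016],[[0,0,0],0,0.016],[[0,0,0],0,0.016]]' 30|sed -n 2,2p;python3 st.py .539 -.0697 .126
```

```text
position: [0.5382, -0.0699, 0.1236]
position: [0.5391, -0.0703, 0.1255]
t 16.4 p [ 0.5391 -0.0703  0.1255] b 89.77 q [ -19.9   25.6   84.    -0.1   69.7 -109.6] eff [  0.  -45.2 -20.1  -0.   -0.    0. ] F [0.2 0.7 0.2] w 0.0198 gf 29.4
delta tool [ 0.0001  0.0006 -0.0005]
```

```bash
python3 nudge.py '[[[0,0,-0.02],0,0.016],[[0,0,-0.04],0,0.016],[[-0.01,0.03,0],0,0.016],[[-0.01,0.04,0],0,0.016],[[-0.01,0.04,0],0,0.016],[[-0.01,0.04,0],0,0.016],[[-0.006,0.032,0],0,0.016],[[0,0,0],0,0.016],[[0,0,0],0,0.016]]' 40|sed -n 2,2p;python3 st.py .5858 .1122 .045; python3 snap.py p1
```

```text
position: [0.585, 0.1124, 0.1846]
t 17.3 p [0.585  0.1124 0.1846] b 89.85 q [ -0.4  27.4  70.1  -0.3  81.9 -90.2] eff [  1.7 -49.9 -23.3   0.1  -0.    0.1] F [-0.5  0.3 -0.8] w 0.0193 gf 39.2
delta tool [0.0006 0.0006 0.1396]
```

```bash
python3 nudge.py '[[[-0.0007,0,0.04],0,0.016],[[-0.0005,0,0.045],0,0.016],[[-0.0005,0,0.04],0,0.016],[[0,0,0.014],0,0.016],[[0,0,0],0,0.016],[[0,0,0],0,0.016]]' 40|sed -n 2,2p;python3 st.py .5858 .1122 .0265
```

```text
position: [0.5888, 0.1103, 0.0466]
t 17.95 p [0.5888 0.1103 0.0466] b 89.69 q [ -0.6  35.7  80.1  -0.3  63.6 -90.1] eff [ -0.1 -51.  -17.9  -0.   -0.   -0. ] F [ 1.2 -0.   0.3] w 0.0192 gf 39.3
delta tool [0.0032 0.002  0.0201]
```

Correct the xy, then lower gently until contact.

```bash
python3 nudge.py '[[[0.003,0.002,0.01],0,0.016],[[0.0002,0,0.009],0,0.016],[[0,0,0],0,0.016],[[0,0,0],0,0.016]]' 40|sed -n 2,2p;python3 st.py .5858 .1122 .0265; python3 nudge.py '[[[0,0,0.003],0,0.016],[[0,0,0.003],0,0.016],[[0,0,0.003],0,0.016],[[0,0,0],0,0.016]]' 40|sed -n 2,2p;python3 st.py .5858 .1122 .0115
```

```text
position: [0.5852, 0.1131, 0.0267]
t 18.35 p [0.5852 0.1131 0.0267] b 89.77 q [ -0.3  37.   81.6  -0.3  60.9 -89.9] eff [  0.  -52.6 -17.6  -0.   -0.    0. ] F [-0.3  0.9 -0.2] w 0.0192 gf 39.3
delta tool [-0.0006 -0.0009  0.0002] 
position: [0.5851, 0.113, 0.0172]
t 18.75 p [0.5851 0.113  0.0172] b 89.77 q [ -0.3  37.7  82.   -0.4  59.7 -89.9] eff [ -0.  -53.4 -17.6  -0.   -0.1   0. ] F [-0.4 -0.  -1.3] w 0.0194 gf 39.3
delta tool [-0.0007 -0.0008  0.0057]
```

```bash
python3 nudge.py '[[[-0.0004,-0.0005,0.002],0,0.016],[[0,0,0.002],0,0.016],[[0,0,0],0,0.016]]' 40|sed -n 2,2p;python3 st.py .5858 .1122 .0115;python3 nudge.py '[[[0,0,0.0015],0,0.016],[[0,0,0.0015],0,0.016],[[0,0,0],0,0.016]]' 40|sed -n 2,2p;python3 st.py .5858 .1122 .0115
```

```text
position: [0.5856, 0.1125, 0.0134]
t 19.05 p [0.5856 0.1125 0.0134] b 89.76 q [ -0.3  38.   82.2  -0.4  59.3 -89.9] eff [ -0.  -53.5 -17.4  -0.   -0.1  -0. ] F [ 0.2 -0.5 -0.3] w 0.0191 gf 39.3
delta tool [-0.0001 -0.0003  0.0019] 
position: [0.586, 0.1125, 0.0115]
t 19.35 p [0.586  0.1125 0.0115] b 89.78 q [ -0.3  38.2  82.3  -0.4  59.  -89.9] eff [ -0.2 -49.6 -16.7   0.   -0.6  -0. ] F [-1.7 -0.2  7.5] w 0.0194 gf 40.0
delta tool [ 0.0002 -0.0003  0.    ]
```

The 50 g touched down at exactly the predicted height, so it is seated. Release, then look at the rest of the stack.

```bash
python3 nudge.py '[[[0,0,0],0,0.034],[[0,0,0],0,0.034],[[0,0,0],0,0.034],[[0,0,-0.02],0,0.034],[[0,0,-0.045],0,0.045],[[0,0,-0.045],0,0.045],[[0,0,-0.045],0,0.045],[[0.008,-0.04,-0.03],0,0.045],[[0.008,-0.045,-0.02],0,0.045],[[0.01,-0.045,0],0,0.045]]' |sed -n 2,2p; python3 nudge.py '[[[0.018,-0.045,0],0,0.045],[[0.014,-0.01,0],0,0.045],[[0,0,0],0,0.045],[[0,0,0],0,0.045]]'|sed -n 2,2p;python3 snap.py h4; cat > m6.py <<'E'
from rect import *
import sys
from scipy.ndimage import map_coordinates
def circ(n,x,y,z,R,s=.008):
    # best-fit circle: brightness step across the rim, seen on plane z
    r=.0004; im=rect(n,x-.06,x+.06,y-.06,y+.06,z,r).astype(float).mean(2); im=cv2.GaussianBlur(im,(3,3),0)
    a=np.linspace(0,2*np.pi,120,endpoint=False); best=[]
    for dx in np.arange(-s,s+1e-6,.0004):
        for dy in np.arange(-s,s+1e-6,.0004):
            def smp(q): return map_coordinates(im,[(x+.06-(x+dx+q*np.cos(a)))/r,(y+.06-(y+dy+q*np.sin(a)))/r],order=1)
            d=smp(R+.0008)-smp(R-.0008); best.append((np.minimum(np.abs(d),25).mean(),x+dx,y+dy))
    best.sort(reverse=True); b=np.array(best[:8]); return b[:,0].mean().round(1),b[:,1:].mean(0).round(4),b[:,1:].std(0).round(4)
E
python3 - <<'E'
from m6 import *
print("block50 chk top z.035",circ("h4",.5854,.1122,.035,.011,.004))
for nm,z,R in [("100",.132,.014),("200",.111,.018),("500",.086,.026)]:
    for n in ["h3","h4"]: print(nm,n,circ(n,.538,-.071,z,R))
E
python3 st.py
```

```text
position: [0.558, -0.0171, 0.2187]
position: [0.5253, -0.0705, 0.2158]
block50 chk top z.035 (np.float64(18.4), array([0.5854, 0.1128]), array([0.0004, 0.0003]))
100 h3 (np.float64(17.0), array([ 0.5416, -0.0679]), array([0.001 , 0.0007]))
100 h4 (np.float64(20.1), array([ 0.5387, -0.0685]), array([0.0003, 0.0004]))
200 h3 (np.float64(14.8), array([ 0.5373, -0.0697]), array([0.0003, 0.0003]))
200 h4 (np.float64(15.4), array([ 0.5432, -0.0685]), array([0.0002, 0.0014]))
500 h3 (np.float64(18.0), array([ 0.5366, -0.0738]), array([0.0003, 0.0003]))
500 h4 (np.float64(15.5), array([ 0.5362, -0.0736]), array([0.0004, 0.0002]))
t 20.85 p [ 0.5256 -0.0698  0.2156] b 89.83 q [ -20.3   19.5   77.8   -0.1   82.1 -110.2] eff [ -0.6 -42.7 -22.9  -0.   -0.    0. ] F [-0.3 -0.  -0.6] w 0.0448 gf 0.0
```

```bash
python3 nudge.py '[[[-0.0122,0.0014,0.02],0,0.045],[[0,0,0.045],0,0.045],[[0,0,0.04],0,0.045],[[0,0,0.006],0,0.045],[[0,0,0],0,0.045],[[0,0,0],0,0.045]]' |sed -n 2,2p; python3 st.py .539 -.069 .103
```

```text
position: [0.5397, -0.0699, 0.1067]
t 21.45 p [ 0.5397 -0.0699  0.1067] b 89.81 q [ -19.8   26.8   85.5   -0.1   66.9 -109.6] eff [  0.1 -44.4 -18.9  -0.   -0.    0. ] F [ 0.5 -0.2  0.2] w 0.0452 gf 0.0
delta tool [0.0007 0.0009 0.0037]
```

```bash
python3 nudge.py '[[[0.0006,0.0008,0.0037],0,0.045],[[0,0,0],0,0.045],[[0,0,0],0,0.02],[[0,0,0],0,0.02],[[0,0,0],0,0.02],[[0,0,0],0,0.02]]' 40|sed -n 2,2p; python3 st.py .539 -.069 .103; python3 nudge.py '[[[0,0,-0.02],0,0.02],[[0,0,-0.045],0,0.02],[[-0.003,0.03,0],0,0.02],[[-0.003,0.04,0],0,0.02],[[-0.003,0.04,0],0,0.02],[[-0.003,0.04,0],0,0.02],[[-0.002,0.03,0],0,0.02],[[0,0,0],0,0.02],[[0,0,0],0,0.02]]' 40|sed -n 2,2p;python3 st.py .5525 .1106 .030
```

```text
position: [0.5381, -0.0692, 0.1019]
t 22.05 p [ 0.5381 -0.0692  0.1019] b 89.76 q [ -19.8   27.    86.1   -0.1   66.2 -109.5] eff [ -0.3 -42.7 -18.4  -0.1  -0.4   0. ] F [-2.4  0.7  5.3] w 0.0266 gf 39.1
delta tool [-0.0009  0.0002 -0.0011] 
position: [0.5518, 0.1114, 0.1651]
t 22.95 p [0.5518 0.1114 0.1651] b 89.84 q [ -0.5  25.1  77.4  -0.3  76.9 -90.2] eff [  1.6 -47.3 -22.4   0.1  -0.    0.1] F [ 0.8  0.5 -1.6] w 0.0260 gf 39.7
delta tool [ 0.0005 -0.      0.1351]
```

```bash
python3 nudge.py '[[[0.001,0,0.04],0,0.02],[[0,0,0.045],0,0.02],[[0,0,0.04],0,0.02],[[0,0,0.012],0,0.02],[[0,0,0],0,0.02],[[0,0,0],0,0.02]]' 40|sed -n 2,2p;python3 st.py .5523 .1106 .019
```

```text
position: [0.5535, 0.1099, 0.03]
t 23.55 p [0.5535 0.1099 0.03  ] b 89.73 q [ -0.6  34.2  87.   -0.4  58.1 -90.2] eff [ -0.2 -48.4 -16.4  -0.   -0.   -0. ] F [ 0.7  0.1 -1. ] w 0.0263 gf 39.6
delta tool [0.0013 0.0007 0.011 ]
```

```bash
python3 st.py .5523 .1106 .019
```

```text
t 23.55 p [0.5535 0.1099 0.03  ] b 89.73 q [ -0.6  34.2  87.   -0.4  58.1 -90.2] eff [ -0.2 -48.4 -16.4  -0.   -0.   -0. ] F [ 0.7  0.1 -1. ] w 0.0263 gf 39.6
delta tool [0.0013 0.0007 0.011 ]
```

```bash
python3 nudge.py '[[[0.0012,0.0007,0.006],0,0.02],[[0,0,0.005],0,0.02],[[0,0,0],0,0.02]]' 40|sed -n 2,2p;python3 st.py .5523 .1106 .0092; python3 nudge.py '[[[0,0,0.003],0,0.02],[[0,0,0.003],0,0.02],[[0,0,0],0,0.02]]' 40|sed -n 2,2p;python3 st.py .5523 .1106 .0092
```

```text
position: [0.5511, 0.1111, 0.0173]
t 23.85 p [0.5511 0.1111 0.0173] b 89.77 q [ -0.5  35.2  87.9  -0.4  56.4 -90.1] eff [ -0.1 -50.6 -16.7  -0.   -0.2   0. ] F [-0.3 -0.5 -0.4] w 0.0260 gf 39.6
delta tool [-0.0011 -0.0005  0.0081] 
position: [0.5511, 0.1111, 0.0109]
t 24.15 p [0.5511 0.1111 0.0109] b 89.77 q [ -0.5  35.7  88.1  -0.4  55.6 -90.1] eff [ -0.  -50.7 -16.3  -0.   -0.1   0. ] F [ 0.1 -0.1 -1.6] w 0.0263 gf 39.6
delta tool [-0.0012 -0.0004  0.0017]
```

```bash
python3 nudge.py '[[[-0.0008,-0.0003,0.001],0,0.02],[[0,0,0.0015],0,0.02],[[0,0,0],0,0.02]]' 40|sed -n 2,2p;python3 st.py .5523 .1106 .0092
```

```text
position: [0.5524, 0.1107, 0.0092]
t 24.45 p [0.5524 0.1107 0.0092] b 89.77 q [ -0.6  35.9  88.1  -0.4  55.4 -90.1] eff [  0.  -49.1 -15.7  -0.   -0.1   0. ] F [-0.6 -0.1  2.5] w 0.0264 gf 41.8
delta tool [ 0.0001 -0.0001 -0.    ]
```

```bash
python3 nudge.py '[[[0,0,0],0,0.042],[[0,0,0],0,0.042],[[0,0,0],0,0.042],[[0,0,-0.02],0,0.052],[[0,0,-0.045],0,0.052],[[0,0,-0.045],0,0.052],[[0,0,-0.045],0,0.052],[[0.008,-0.04,-0.03],0,0.052],[[0.008,-0.045,0],0,0.052],[[0.01,-0.045,0],0,0.052]]' |sed -n 2,2p; python3 nudge.py '[[[0,-0.045,0],0,0.052],[[0,-0.008,0],0,0.052],[[0,0,0],0,0.052],[[0,0,0],0,0.052]]'|sed -n 2,2p;python3 snap.py h5; python3 - <<'E'
from m6 import *
print("block100 top z.039",circ("h5",.5523,.1106,.039,.014,.004))
print("block50 top z.035",circ("h5",.5854,.1122,.035,.011,.004))
for nm,z,R in [("200",.111,.018),("500",.086,.026)]:
    print(nm,circ("h5",.538,-.071,z,R))
E
python3 st.py
```

```text
position: [0.5237, -0.0189, 0.1948]
position: [0.5235, -0.0698, 0.194]
block100 top z.039 (np.float64(17.9), array([0.553 , 0.1108]), array([0.0005, 0.0002]))
block50 top z.035 (np.float64(17.4), array([0.5875, 0.1118]), array([0.0008, 0.0005]))
200 (np.float64(17.5), array([ 0.5359, -0.0699]), array([0.0008, 0.0002]))
500 (np.float64(15.7), array([ 0.5366, -0.0736]), array([0.0004, 0.0002]))
t 25.95 p [ 0.5236 -0.0693  0.1941] b 89.87 q [ -20.4   20.3   80.3   -0.1   78.8 -110.2] eff [ -0.6 -42.5 -22.4  -0.   -0.    0. ] F [-0.5 -0.1 -0. ] w 0.0520 gf 0.0
```

```bash
python3 - <<'E'
from m6 import *
for z,R,lbl in [(.111,.018,"200"),(.086,.026,"500")]:
  for n in ["h3","h4","h5"]:
    r=.0004; x,y=.538,-.071
    im=rect(n,x-.04,x+.04,y-.04,y+.04,z,r); g=cv2.createCLAHE(4,(4,4)).apply(cv2.cvtColor(im,cv2.COLOR_BGR2GRAY)); g=cv2.GaussianBlur(g,(5,5),0)
    cc=cv2.HoughCircles(g,cv2.HOUGH_GRADIENT_ALT,1,3,param1=100,param2=.3,minRadius=int(R/r)-2,maxRadius=int(R/r)+3)
    print(lbl,n,[(round(float(x+.04-v*r),4),round(float(y+.04-u*r),4),round(float(q*r*2),4)) for u,v,q in cc[0][:3]] if cc is not None else None)
print(circ("h5",.537,-.070,.111,.0182,.004),circ("h5",.537,-.070,.111,.0178,.004))
E
```

```text
200 h3 [(0.5368, -0.0698, 0.0355), (0.5316, -0.0698, 0.0356)]
200 h4 [(0.5432, -0.0702, 0.0355), (0.5376, -0.0694, 0.0356), (0.5464, -0.065, 0.0356)]
200 h5 [(0.5356, -0.0702, 0.0358), (0.5296, -0.0702, 0.0358), (0.526, -0.0674, 0.0356)]
500 h3 [(0.5316, -0.0742, 0.0525)]
500 h4 None
500 h5 [(0.5376, -0.073, 0.0523), (0.5428, -0.0634, 0.0526)]
(np.float64(17.6), array([ 0.5352, -0.07  ]), array([0.0007, 0.0003])) (np.float64(17.6), array([ 0.5366, -0.0699]), array([0.0003, 0.0004]))
```

```bash
python3 nudge.py '[[[-0.0119,0,0.02],0,0.052],[[0,0,0.045],0,0.052],[[0,0,0.04],0,0.052],[[0,0,0.01],0,0.052],[[0,0,0],0,0.052],[[0,0,0],0,0.052]]' |sed -n 2,2p; python3 st.py .5367 -.0699 .078
```

```text
position: [0.5377, -0.0713, 0.081]
t 26.6 p [ 0.5377 -0.0713  0.081 ] b 89.80 q [ -20.    28.5   87.6   -0.1   63.1 -109.8] eff [  0.  -44.7 -17.8  -0.   -0.    0. ] F [-0.4 -0.3 -0.1] w 0.0522 gf 0.0
delta tool [0.0011 0.0014 0.003 ]
```

```bash
python3 nudge.py '[[[0.001,0.0013,0.003],0,0.052],[[0,0,0],0,0.052],[[0,0,0],0,0.026],[[0,0,0],0,0.026],[[0,0,0],0,0.026],[[0,0,0],0,0.026]]' 45|sed -n 2,2p; python3 st.py; python3 nudge.py '[[[0,0,-0.02],0,0.026],[[0,0,-0.045],0,0.026],[[0.004,0.03,0],0,0.026],[[0.005,0.04,0],0,0.026],[[0.005,0.04,0],0,0.026],[[0.005,0.04,0],0,0.026],[[0.005,0.029,0],0,0.026],[[0,0,0],0,0.026],[[0,0,0],0,0.026]]' 45|sed -n 2,2p;python3 st.py .5125 .1089 .030
```

```text
position: [0.5359, -0.07, 0.0772]
t 27.2 p [ 0.5359 -0.07    0.0772] b 89.76 q [ -20.    28.6   88.1   -0.1   62.5 -109.7] eff [ -0.6 -43.2 -17.7  -0.2  -0.5   0. ] F [-1.   1.5  6.1] w 0.0343 gf 44.4
position: [0.5116, 0.1097, 0.1401]
t 28.1 p [0.5116 0.1097 0.1401] b 89.85 q [ -0.7  22.9  86.   -0.3  70.6 -90.4] eff [  1.6 -44.4 -20.9   0.1  -0.    0.1] F [ 0.8  0.6 -1. ] w 0.0338 gf 45.5
delta tool [ 0.0002 -0.0002  0.1101]
```

```bash
python3 nudge.py '[[[0.0008,0,0.04],0,0.026],[[0,0,0.045],0,0.026],[[0,0,0.027],0,0.026],[[0,0,0],0,0.026],[[0,0,0],0,0.026],[[0,0,0],0,0.026]]' 45|sed -n 2,2p;python3 st.py .5121 .1089 .020
```

```text
position: [0.5133, 0.1084, 0.0298]
t 28.7 p [0.5133 0.1084 0.0298] b 89.73 q [ -0.9  31.3  93.6  -0.4  54.4 -90.4] eff [ -0.2 -46.  -15.9  -0.   -0.   -0. ] F [-0.7 -0.3 -2.8] w 0.0344 gf 45.5
delta tool [0.0014 0.0006 0.0097]
```

```bash
python3 nudge.py '[[[0.0007,0.0005,0.006],0,0.026],[[0,0,0.005],0,0.026],[[0,0,0],0,0.026]]' 45|sed -n 2,2p;python3 st.py .5121 .1089 .0092; python3 nudge.py '[[[0,0,0.003],0,0.026],[[0,0,0.003],0,0.026],[[0,0,0],0,0.026]]' 45|sed -n 2,2p;python3 st.py .5121 .1089 .0092
```

```text
position: [0.5112, 0.1093, 0.0167]
t 29.0 p [0.5112 0.1093 0.0167] b 89.77 q [ -0.8  32.4  94.4  -0.4  52.7 -90.3] eff [ -0.1 -47.4 -15.6  -0.   -0.2   0. ] F [ 0.4 -0.3 -2.4] w 0.0342 gf 45.5
delta tool [-0.0008 -0.0003  0.0075] 
position: [0.5114, 0.1092, 0.0106]
t 29.3 p [0.5114 0.1092 0.0106] b 89.77 q [ -0.8  33.   94.6  -0.4  51.8 -90.3] eff [ -0.  -47.5 -15.2  -0.   -0.1   0. ] F [-0.2 -0.1 -2.8] w 0.0341 gf 45.5
delta tool [-0.0007 -0.0003  0.0014]
```

```bash
python3 nudge.py '[[[-0.0004,-0.0003,0.001],0,0.026],[[0,0,0.001],0,0.026],[[0,0,0],0,0.026]]' 45|sed -n 2,2p;python3 st.py .5121 .1089 .0092
```

```text
position: [0.5122, 0.1088, 0.0093]
t 29.6 p [0.5122 0.1088 0.0093] b 89.76 q [ -0.8  33.1  94.7  -0.4  51.6 -90.3] eff [  0.1 -46.2 -14.8   0.   -0.2  -0. ] F [-0.8 -0.3  0.6] w 0.0340 gf 45.9
delta tool [0.0001 0.0001 0.0001]
```

```bash
python3 nudge.py '[[[0,0,0],0,0.05],[[0,0,0],0,0.05],[[0,0,0],0,0.05],[[0,0,-0.02],0,0.06],[[0,0,-0.045],0,0.066],[[0,0,-0.045],0,0.066],[[0,0,-0.03],0,0.066],[[-0.003,-0.04,0],0,0.066],[[-0.003,-0.045,0],0,0.066],[[-0.005,-0.045,0],0,0.066]]' |sed -n 2,2p; python3 nudge.py '[[[-0.005,-0.045,0],8.5,0.066],[[0,-0.008,0],8.5,0.066],[[0,0,0],8.5,0.066],[[0,0,0],8.5,0.066],[[0,0,0],8.5,0.066],[[0,0,0],8.5,0.066],[[0,0,0],8.5,0.066],[[0,0,0],8.5,0.066],[[0,0,0],8.5,0.066],[[0,0,0],8.5,0.066]]'|sed -n 2,2p;python3 snap.py h6; python3 - <<'E'
from m6 import *
print("block200 top z.043",circ("h6",.5125,.1089,.043,.018,.004))
for R in (.0258,.026,.0262): print("500",circ("h6",.5365,-.0735,.086,R,.005))
E
python3 st.py .5365 -.0736 .047 0
```

```text
position: [0.5209, -0.0216, 0.1502]
position: [0.5246, -0.0733, 0.1501]
block200 top z.043 (np.float64(7.9), array([0.5132, 0.109 ]), array([0.0007, 0.0003]))
500 (np.float64(20.6), array([ 0.5359, -0.0736]), array([0.0003, 0.0003]))
500 (np.float64(19.9), array([ 0.536 , -0.0735]), array([0.0003, 0.0004]))
500 (np.float64(19.1), array([ 0.536 , -0.0731]), array([0.0003, 0.0004]))
t 31.7 p [ 0.5246 -0.0733  0.1501] b 4.70 q [-20.7  22.8  84.2  -0.1  72.4 -25.4] eff [ -0.  -43.6 -21.   -0.   -0.    1.6] F [0.1 0.4 0.1] w 0.0659 gf 0.0
delta tool [-0.0006  0.0108  0.1032] turn 4.70
```

```bash
python3 nudge.py '[[[0,0.0105,0.02],0,0.066],[[0,0,0.04],0,0.066],[[0,0,0.03],0,0.066],[[0,0,0],0,0.066],[[0,0,0],0,0.066]]' |sed -n 2,2p; python3 st.py .536 -.0735 .047
```

```text
position: [0.5364, -0.073, 0.0609]
t 32.2 p [ 0.5364 -0.073   0.0609] b 4.90 q [-20.2  30.   89.   -0.1  60.4 -25.1] eff [ -0.  -44.5 -16.5  -0.   -0.1  -0. ] F [ 0.1 -0.6  0.5] w 0.0663 gf 0.0
delta tool [-0.0003 -0.0005  0.0139]
```

```bash
python3 nudge.py '[[[-0.0003,-0.0005,0.0138],0,0.066],[[0,0,0],0,0.066],[[0,0,0],0,0.04],[[0,0,0],0,0.04],[[0,0,0],0,0.04],[[0,0,0],0,0.04]]' 60|sed -n 2,2p; python3 st.py; python3 nudge.py '[[[0,0,-0.02],0,0.04],[[0,0,-0.045],0,0.04],[[0.03,-0.01,0],-8.5,0.04],[[0,0,0],-8.5,0.04],[[0,0,0],-8.5,0.04],[[0,0,0],-8.5,0.04],[[0,0,0],-8.5,0.04],[[0,0,0],-8.5,0.04],[[0,0,0],-8.5,0.04],[[0,0,0],-8.5,0.04]]' 60|sed -n 2,2p;python3 st.py .4604 .1063 .11 92.7
```

```text
position: [0.5369, -0.0737, 0.0487]
t 32.8 p [ 0.5369 -0.0737  0.0487] b 4.81 q [-20.3  30.9  89.8  -0.1  58.4 -25. ] eff [ -0.3 -43.8 -15.6  -0.1  -0.2  -0. ] F [0.7 0.8 6. ] w 0.0499 gf 61.8
position: [0.5224, -0.0438, 0.1118]
t 33.8 p [ 0.5224 -0.0438  0.1118] b 73.15 q [-17.7  24.8  88.2  -0.1  66.4 -90.8] eff [  0.  -46.4 -20.8  -0.   -0.    2. ] F [ 0.2  0.4 -5.1] w 0.0501 gf 64.7
delta tool [0.1028 0.1257 0.0004] turn -19.55
```

```bash
python3 nudge.py '[[[0,0,0],-8.5,0.04],[[0,0,0],-8.5,0.04],[[0,0,0],-2.5,0.04],[[0,0,0],0,0.04]]' 60|sed -n 2,2p;python3 st.py .4604 .1063 .09 92.7
```

```text
position: [0.5224, -0.0439, 0.1117]
t 34.2 p [ 0.5224 -0.0439  0.1117] b 92.31 q [ -17.7   24.8   88.2   -0.1   66.4 -109.9] eff [ -0.  -46.3 -20.8  -0.   -0.   -0.6] F [ 0.4 -0.2 -5.2] w 0.0501 gf 64.7
delta tool [0.0562 0.1527 0.0203] turn -0.39
```

```bash
python3 nudge.py '[[[0.014,0.037,0],0,0.04],[[0.014,0.038,0],0,0.04],[[0.014,0.038,0],0,0.04],[[0.014,0.039,0],0,0.04],[[0,0,0.04],0,0.04],[[0,0,0.03],0,0.04],[[0,0,0],0,0.04],[[0,0,0],0,0.04]]' 60|sed -n 2,2p;python3 st.py .4604 .1063 .02
```

```text
position: [0.4617, 0.1053, 0.0406]
t 35.0 p [0.4617 0.1053 0.0406] b 92.22 q [ -1.3  26.6 100.9  -0.4  51.9 -93.3] eff [  0.3 -41.3 -14.7  -0.   -0.1   0. ] F [ 0.3  0.6 -3.8] w 0.0500 gf 64.9
delta tool [0.0015 0.0012 0.0206]
```

```bash
python3 nudge.py '[[[0.001,0.001,0.012],0,0.04],[[0,0,0.0095],0,0.04],[[0,0,0],0,0.04],[[0,0,0],0,0.04]]' 60|sed -n 2,2p;python3 st.py .4604 .1063 .0105; python3 nudge.py '[[[0,0,0.003],0,0.04],[[0,0,0.003],0,0.04],[[0,0,0],0,0.04]]' 60|sed -n 2,2p;python3 st.py .4604 .1063 .0105
```

```text
position: [0.461, 0.1061, 0.0189]
t 35.4 p [0.461  0.1061 0.0189] b 92.24 q [ -1.2  28.7 102.2  -0.4  48.4 -93.2] eff [ -0.  -43.4 -14.4  -0.   -0.1   0. ] F [ 0.2  0.1 -4.8] w 0.0499 gf 65.2
delta tool [0.0007 0.0003 0.0084] 
position: [0.461, 0.1062, 0.0122]
t 35.7 p [0.461  0.1062 0.0122] b 92.26 q [ -1.2  29.4 102.6  -0.4  47.4 -93.2] eff [ -0.2 -43.9 -13.1  -0.2   0.3   0. ] F [ 1.7  0.2 -4.9] w 0.0496 gf 65.2
delta tool [0.0006 0.0001 0.0017]
```

```bash
python3 nudge.py '[[[0.0004,0,0.0015],0,0.04],[[0,0,0.001],0,0.04],[[0,0,0],0,0.04]]' 60|sed -n 2,2p;python3 st.py .4604 .1063 .0095
```

```text
position: [0.4612, 0.1062, 0.011]
t 36.0 p [0.4612 0.1062 0.011 ] b 92.26 q [ -1.2  29.5 102.7  -0.4  47.  -93.2] eff [ -0.2 -37.2 -11.2  -0.3  -0.1   0. ] F [-0.5  1.5 10.7] w 0.0498 gf 66.7
delta tool [0.0008 0.0002 0.0015]
```

```bash
python3 nudge.py '[[[0,0,0],0,0.066],[[0,0,0],0,0.066],[[0,0,0],0,0.066],[[0,0,-0.02],0,0.066],[[0,0,-0.045],0,0.06],[[0,0,-0.045],0,0.06],[[0,0,-0.045],0,0.06],[[0,0,-0.03],0,0.06]]' |sed -n 2,2p; python3 - <<'E'
from rect import *
np.set_printoptions(precision=4,suppress=True)
T=vision.get_image("top"); W={"K":K,"extrinsics":np.load("pics/h1.npy")}
cv2.imwrite("pics/top2.png",T["pixels"][:,:,::-1])
for b in [(152,182),(152,187),(153,192)]: print("leaf",*tri([ray(T,(412,240.5)),ray(W,b,1)]))
# green mask tip near those in both images
t=cv2.cvtColor(cv2.imread("pics/top0.png"),cv2.COLOR_BGR2HSV); m=cv2.inRange(t,(35,60,30),(85,255,255)); ys,xs=np.nonzero(m[:, 395:430]); i=ys.argmax() if False else None
sub=m[150:245,395:430]; ys,xs=np.nonzero(sub); k=ys.argmax(); print("top tip",xs[k]+395,ys[k]+150)
h=cv2.cvtColor(cv2.imread("pics/h1.png"),cv2.COLOR_BGR2HSV); m=cv2.inRange(h,(35,60,20),(85,255,255)); sub=m[150:260,130:180]; ys,xs=np.nonzero(sub); k=ys.argmin(); print("h1 tip",xs[k]+130,ys[k]+150)
E
python3 st.py .33 -.20 .25 43.2
```

```text
position: [0.4586, 0.1071, 0.1977]
leaf [ 0.4369 -0.2816  0.1232] [2.1 2.1]
leaf [ 0.4389 -0.2785  0.1337] [0.5 0.5]
leaf [ 0.4412 -0.2756  0.1418] [3.2 3.2]
top tip 412 235
h1 tip 156 179
t 36.9 p [0.4598 0.1072 0.1985] b 92.27 q [ -1.1  14.4  88.3  -0.3  76.3 -93.3] eff [  0.  -38.1 -23.   -0.    0.7  -0. ] F [ 0.5  0.1 -1.3] w 0.0602 gf 0.0
delta tool [ 0.141  -0.3021 -0.0521] turn 49.07
```

```bash
python3 nudge.py '[[[0.012,-0.042,-0.005],0,0.06],[[0.013,-0.042,-0.005],0,0.05],[[0.013,-0.042,-0.005],0,0.04],[[0.013,-0.042,-0.005],0,0.036],[[0.013,-0.042,0],0,0.036],[[0.013,-0.042,0],0,0.036],[[0.013,-0.042,0],0,0.036],[[0.013,-0.042,0],0,0.036]]' |sed -n 2,2p; python3 nudge.py '[[[0,0,0],8.5,0.036],[[0,0,0],8.5,0.036],[[0,0,0],8.5,0.036],[[0,0,0],8.5,0.036],[[0,0,0],8.5,0.036],[[0,0,0],6.5,0.036],[[0,0,0],0,0.036],[[0,0,0],0,0.036]]' |sed -n 2,2p;python3 snap.py b1; python3 st.py .403 -.3124 .1 43.2; cat > m7.py <<'E'
from rect import *
import sys
n=sys.argv[1]; x0,x1,y0,y1,r=.28,.54,-.44,-.18,.0005
im=rect(n,x0,x1,y0,y1,.025,r); g=cv2.cvtColor(im,cv2.COLOR_BGR2HSV)[:,:,2]
m=cv2.morphologyEx(cv2.inRange(g,0,60),cv2.MORPH_CLOSE,np.ones((21,21)))
for c in cv2.findContours(m,0,1)[0]:
    (cx,cy),s,a=cv2.minAreaRect(c)
    if 40<max(s)*r*1000<110: print("rib",round(x1-cy*r,4),round(y1-cx*r,4),np.round(np.array(s)*r,4),round(a,1))
im=rect(n,x0,x1,y0,y1,.005,r); cv2.imwrite(f"pics/rr_{n}.png",im)
E
python3 m7.py b1; python3 m7.py h1
```

```text
position: [0.3673, -0.2339, 0.2147]
position: [0.3683, -0.2324, 0.215]
t 38.55 p [ 0.3683 -0.2324  0.2151] b 43.43 q [-48.    9.9  91.4   0.2  78.2 -91.5] eff [ -0.  -32.2 -22.2   0.   -0.    0. ] F [ 0.3  0.2 -0.8] w 0.0364 gf 0.0
delta tool [-0.0808 -0.0302  0.1158] turn 0.23
rib 0.4162 -0.2583 [0.0152 0.0758] 44.1
rib 0.5065 -0.2945 [0.067 0.086] 90.0
rib 0.4227 -0.2617 [0.0169 0.0625] 43.6
```

```bash
python3 - <<'E'
from rect import *
np.set_printoptions(precision=4,suppress=True)
T=vision.get_image("top")
B=lambda u,v:(345+(u+.5)/6-.5,205+(v+.5)/6-.5)
a,b=[atz(ray(T,B(*p)),.025) for p in [(397,365),(492,272)]]; print("wide rib dots",a,b,(a+b)/2,np.degrees(np.arctan2(b[1]-a[1],b[0]-a[0])))
a,b=[atz(ray(T,B(*p)),.025) for p in [(251,321),(343,225)]]; print("narrow",(a+b)/2)
x0,x1,y0,y1,r=.33,.48,-.38,-.24,.0005
for n in ["b1","h1","h3"]:
  im=rect(n,x0,x1,y0,y1,.025,r); v=cv2.cvtColor(im,cv2.COLOR_BGR2HSV)[:,:,2]
  for th in (50,70,90):
    m=cv2.morphologyEx(cv2.inRange(v,0,th),cv2.MORPH_CLOSE,np.ones((15,15)))
    for c in cv2.findContours(m,0,1)[0]:
      (cx,cy),s,an=cv2.minAreaRect(c)
      if cv2.contourArea(c)>800: print(n,th,round(x1-cy*r,4),round(y1-cx*r,4),np.round(np.array(s)*r,4),round(an,1))
cv2.imwrite("pics/rb.png",cv2.resize(rect("b1",.30,.50,-.44,-.18,.025,r),(624,480)))
E
```

```text
wide rib dots [ 0.3863 -0.2956  0.025 ] [ 0.42   -0.3296  0.025 ] [ 0.4031 -0.3126  0.025 ] -45.30546181089202
narrow [ 0.419  -0.2595  0.025 ]
b1 50 0.4095 -0.3291 [0.0352 0.1186] 65.7
b1 50 0.4183 -0.2586 [0.0174 0.0717] 43.8
b1 70 0.4061 -0.3298 [0.0482 0.1135] 76.8
b1 70 0.4183 -0.2589 [0.0176 0.0719] 44.2
b1 90 0.4061 -0.3294 [0.0486 0.1146] 76.6
b1 90 0.4186 -0.2588 [0.0181 0.0723] 43.8
h1 50 0.3823 -0.2933 [0.0157 0.0328] 85.1
h1 50 0.4253 -0.2639 [0.018  0.0552] 47.4
h1 70 0.3878 -0.2942 [0.0172 0.037 ] 49.4
h1 70 0.4176 -0.3247 [0.0173 0.0313] 49.4
h1 70 0.4244 -0.2629 [0.0183 0.0586] 46.9
h1 90 0.4018 -0.3084 [0.0184 0.0776] 46.6
h1 90 0.42 -0.259 [0.0203 0.0709] 46.7
h3 50 0.422 -0.2573 [0.0211 0.0695] 43.4
h3 50 0.4104 -0.3148 [0.0209 0.0954] 46.2
h3 70 0.4219 -0.2576 [0.0216 0.07  ] 45.0
h3 70 0.4112 -0.3156 [0.021  0.0982] 46.2
h3 90 0.4218 -0.2578 [0.0222 0.0699] 45.9
h3 90 0.4149 -0.319 [0.0225 0.111 ] 45.2
```

```bash
python3 st.py .3994 -.3159 .215 43.2; python3 nudge.py '[[[-0.03,-0.012,0],0.2,0.036],[[-0.03,-0.012,0],0,0.036],[[-0.021,-0.0115,0],0,0.036],[[0,0,0.03],0,0.036],[[0,0,0.04],0,0.036],[[0,0,0.04],0,0.036],[[0,0,0],0,0.036],[[0,0,0],0,0.036]]' |sed -n 2,2p;python3 st.py .3994 -.3159 .02 43.2
```

```text
t 38.75 p [ 0.3685 -0.2325  0.2155] b 43.33 q [-48.    9.9  91.3   0.2  78.2 -91.4] eff [ -0.  -32.2 -22.2   0.   -0.   -0. ] F [0.1 0.7 0.2] w 0.0360 gf 0.0
delta tool [-0.0819 -0.0347  0.0012] turn 0.13
position: [0.3993, -0.3168, 0.1072]
t 39.55 p [ 0.3993 -0.3168  0.1072] b 43.09 q [-51.9  23.8  90.8   0.3  64.8 -95.1] eff [ -0.1 -39.9 -17.4   0.   -0.1  -0. ] F [ 1.1 -0.2  0.8] w 0.0360 gf 0.0
delta tool [0.0016 0.0004 0.0872] turn -0.11
```

```bash
python3 nudge.py '[[[0.0015,0.0004,0.035],0,0.036],[[0,0,0.035],0,0.036],[[0,0,0.015],0,0.036],[[0,0,0],0,0.036],[[0,0,0],0,0.036]]' |sed -n 2,2p;python3 st.py .3994 -.3159 -.011 43.2;python3 nudge.py '[[[0,0,0.012],0,0.036],[[0,0,0.007],0,0.036],[[0,0,0],0,0.036],[[0,0,0],0,0.036]]' |sed -n 2,2p;python3 st.py .3994 -.3159 -.011 43.2
```

```text
position: [0.4001, -0.3167, 0.0234]
t 40.05 p [ 0.4001 -0.3167  0.0234] b 43.08 q [-51.8  30.8  96.3   0.3  52.1 -95.1] eff [ -0.  -43.4 -14.4   0.   -0.   -0. ] F [-0.6 -0.2  0.9] w 0.0360 gf 0.0
delta tool [ 0.0016 -0.0001  0.0344] turn -0.12
position: [0.3997, -0.3161, 0.0032]
t 40.45 p [ 0.3997 -0.3161  0.0032] b 43.07 q [-51.8  32.7  97.4   0.3  49.3 -95.1] eff [ -0.  -45.1 -13.8   0.   -0.   -0. ] F [-0.4  0.5  0.6] w 0.0358 gf 0.0
delta tool [ 0.0005 -0.0002  0.0142] turn -0.13
```

```bash
python3 nudge.py '[[[0.0005,0,0.006],0,0.036],[[0,0,0.005],0,0.036],[[0,0,0],0,0.036],[[0,0,0],0,0.036]]' |sed -n 2,4p;python3 st.py; python3 nudge.py '[[[0,0,0],0,0.026],[[0,0,0],0,0.02],[[0,0,0],0,0.008],[[0,0,0],0,0.008],[[0,0,0],0,0.008],[[0,0,0],0,0.008],[[0,0,0],0,0.008]]' 60|sed -n 2,2p;python3 st.py
```

```text
position: [0.3991, -0.3154, -0.0088]
tool_rot: [[-0.683, 0.731, 0.01], [0.731, 0.683, -0.005], [-0.01, 0.004, -1.0]]
ft_force: [-0.7, -0.4, -0.1]
t 40.85 p [ 0.3991 -0.3154 -0.0088] b 43.07 q [-51.8  33.8  98.    0.4  47.6 -95.1] eff [ -0.  -45.5 -13.1   0.   -0.   -0. ] F [-0.7 -0.4 -0.1] w 0.0361 gf 0.0
position: [0.3994, -0.3155, -0.0082]
t 41.55 p [ 0.3994 -0.3155 -0.0082] b 43.07 q [-51.8  33.8  98.    0.4  47.6 -95.1] eff [ -1.  -43.1 -12.8  -0.3  -0.3   0. ] F [-0.5  1.7  4.8] w 0.0141 gf 59.5
```

```bash
python3 nudge.py '[[[0,0,-0.01],0,0.008],[[0,0,-0.02],0,0.008],[[0,0,-0.03],0,0.008],[[0,0,-0.03],0,0.008],[[0.01,-0.03,-0.02],0,0.008],[[0.03,-0.03,-0.02],0,0.008],[[0.03,-0.03,-0.04],0,0.008],[[0.03,0,-0.04],0,0.008],[[0,0,0],0,0.008]]' 80|sed -n 2,6p;python3 st.py .40 -.1 .2
```

```text
position: [0.2678, -0.3026, 0.1987]
tool_rot: [[-0.682, 0.732, 0.013], [0.732, 0.682, -0.012], [-0.018, 0.001, -1.0]]
ft_force: [0.3, -0.3, -2.1]
grip_width: 0.014
gripper_force: 78.5
t 42.45 p [ 0.2678 -0.3026  0.1987] b 42.97 q [ -65.7    7.4   97.5    0.4   74.2 -108.7] eff [ -0.6 -32.2 -21.7  -0.1   1.   -0.2] F [ 0.3 -0.3 -2.1] w 0.0140 gf 78.5
delta tool [ 0.0581  0.2348 -0.0021]
```

```bash
python3 nudge.py '[[[0.013,0.04,0],0,0.008],[[0.013,0.04,0],0,0.008],[[0.013,0.04,0],0,0.008],[[0.013,0.04,0],0,0.008],[[0.012,0.039,0],0,0.008],[[0,0,0],-8.3,0.008],[[0,0,0],-8.3,0.008],[[0,0,0],-8.3,0.008],[[0,0,0],-8.3,0.008]]' 80|sed -n 2,2p;python3 nudge.py '[[[0,0,0],-8.3,0.008],[[0,0,0],-8.2,0.008],[[0,0,0],0,0.008]]' 80|sed -n 2,2p;python3 st.py .5157 -.04 .16 92.7
```

```text
position: [0.3708, -0.1199, 0.1939]
position: [0.3707, -0.1201, 0.1939]
t 43.65 p [ 0.3707 -0.1201  0.1939] b 92.85 q [ -35.6    6.4   99.6    0.1   73.4 -128.4] eff [  0.  -28.4 -21.7   0.   -0.   -1.5] F [-0.2  0.1 -1.7] w 0.0142 gf 78.8
delta tool [-0.1485  0.073   0.0348] turn 0.15
```

```bash
python3 nudge.py '[[[-0.035,0.018,0],0.15,0.008],[[-0.04,0.018,0],0,0.008],[[-0.04,0.018,0],0,0.008],[[-0.034,0.018,0],0,0.008],[[-0.002,0.035,0],0,0.008],[[-0.002,0.04,0],0,0.008],[[-0.002,0.04,0],0,0.008],[[0,0.034,0],0,0.008],[[0,0,0],0,0.008],[[0,0,0],0,0.008]]' 80|sed -n 2,2p;python3 st.py .5157 .1089 .095 92.7;python3 snap.py k1
```

```text
position: [0.5153, 0.1081, 0.1941]
t 44.65 p [0.5153 0.1081 0.1941] b 92.54 q [ -0.9  20.2  80.4  -0.3  78.9 -93.4] eff [  1.7 -43.5 -22.9   0.1  -0.    0.1] F [ 0.7 -0.5 -2. ] w 0.0142 gf 78.9
delta tool [0.0004 0.0013 0.0991] turn -0.16
```

```bash
python3 - <<'E'
from m6 import *
u=np.array([np.cos(np.radians(2.6)),np.sin(np.radians(2.6))]); c=np.array([.5153,.1081])
for z in (.2074,):
  for s in (1,-1):
    p=c+s*.093*u; print("exp",p.round(4),circ("k1",p[0],p[1],z,.00525,.005))
im=rect("k1",.39,.64,.06,.16,.2074,.0004); cv2.imwrite("pics/k1r.png",cv2.resize(im,None,fx=1.0,fy=.9))
r=.0004; m=cv2.inRange(cv2.cvtColor(im,cv2.COLOR_BGR2HSV),(0,0,110),(180,45,255)); m=cv2.morphologyEx(m,cv2.MORPH_OPEN,np.ones((9,9)))
for k in cv2.findContours(m,0,1)[0]:
    if cv2.contourArea(k)>1500: (cx,cy),s,a=cv2.minAreaRect(k); print(round(.64-cy*r,4),round(.16-cx*r,4),np.round(np.array(s)*r,4),round(a,1))
E
ls pics | tail -3
```

```text
exp [0.6082 0.1123] (np.float64(4.4), array([0.612 , 0.1133]), array([0.0005, 0.0025]))
exp [0.4224 0.1039] (np.float64(24.4), array([0.4218, 0.104 ]), array([0.0003, 0.0003]))
0.4738 0.1102 [0.13   0.0996] 90.0
0.5762 0.1111 [0.0278 0.0278] 87.8
w1raw.png
w2.png
wrist0.png
```

View pics/k1r.png

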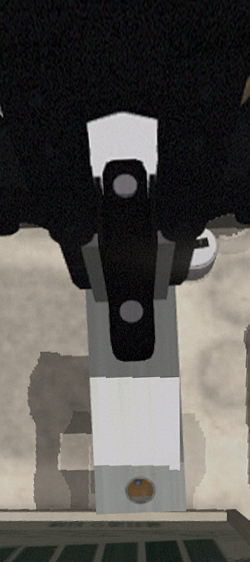

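```bash
python3 nudge.py '[[[-0.0002,0.001,0.04],-0.15,0.008],[[0,0,0.04],0,0.008],[[0,0,0.035],0,0.008],[[0,0,0],0,0.008],[[0,0,0],0,0.008]]' 80|sed -n 2,2p;python3 st.py .5165 .1086 .062 92.7;python3 snap.py k2; python3 - <<'E'
from m6 import *
o=env.observe(); p=o["position"]; z=p[2]+.0082+.005
e=p[:2]+[-.0935,-.0041]; print(e,circ("k2",e[0],e[1],z,.00525,.003), "pin tip guess", )
E
```

```text
position: [0.5174, 0.1073, 0.0804]
t 45.25 p [0.5174 0.1073 0.0804] b 92.66 q [ -1.   27.5  89.7  -0.3  62.2 -93.5] eff [ -0.1 -43.4 -17.2  -0.   -0.1   0. ] F [ 1.5  0.7 -1.2] w 0.0139 gf 78.8
delta tool [0.001  0.0015 0.0183] turn -0.04
[0.42456674 0.10353421] (np.float64(24.9), array([0.4239, 0.103 ]), array([0.0003, 0.0003])) pin tip guess
```

```bash
python3 nudge.py '[[[0.0008,0.0013,0.01],0,0.008],[[0.0002,0,0.01],0,0.008],[[0,0,0],0,0.008],[[0,0,0],0,0.008]]' 80|sed -n 2,2p;python3 st.py .5165 .1087 .055 92.7; python3 nudge.py '[[[0,0,0.003],0,0.008],[[0,0,0.002],0,0.008],[[0,0,0],0,0.008]]' 80|sed -n 2,2p;python3 st.py .5165 .1087 .0428
```

```text
position: [0.5158, 0.1092, 0.0594]
t 45.75 p [0.5158 0.1092 0.0594] b 92.77 q [ -0.8  29.   91.2  -0.3  59.2 -93.4] eff [  0.  -45.9 -17.3  -0.   -0.1   0. ] F [-0.2 -0.5 -1.4] w 0.0139 gf 78.8
delta tool [-0.0006 -0.0006  0.0044] turn 0.07
position: [0.5159, 0.1092, 0.0544]
t 46.05 p [0.5159 0.1092 0.0544] b 92.77 q [ -0.8  29.5  91.6  -0.4  58.4 -93.4] eff [ -0.  -46.5 -17.4  -0.   -0.1   0. ] F [-0.9  0.4 -1. ] w 0.0138 gf 78.8
delta tool [-0.0005 -0.0004  0.0116]
```

```bash
python3 nudge.py '[[[-0.0004,-0.0003,0.002],0,0.008],[[0,0,0.002],0,0.008],[[0,0,0],0,0.008]]' 80|sed -n 2,2p;python3 st.py .5165 .1087 .0428; python3 nudge.py '[[[0,0,0.002],0,0.008],[[0,0,0.002],0,0.008],[[0,0,0],0,0.008]]' 80|sed -n 2,2p;python3 st.py .5165 .1087 .0428
```

```text
position: [0.5163, 0.1088, 0.0503]
t 46.35 p [0.5163 0.1088 0.0503] b 92.77 q [ -0.8  29.8  91.7  -0.4  57.9 -93.4] eff [ -0.  -46.7 -17.2  -0.   -0.1  -0. ] F [ 0.1 -0.1 -1.8] w 0.0136 gf 78.8
delta tool [-0.0001 -0.0001  0.0075] 
position: [0.5163, 0.1088, 0.0463]
t 46.65 p [0.5163 0.1088 0.0463] b 92.77 q [ -0.8  30.2  92.   -0.4  57.3 -93.4] eff [ -0.  -46.8 -17.   -0.   -0.1   0. ] F [-0.1  0.7 -1.5] w 0.0140 gf 78.8
delta tool [-0.0002 -0.0001  0.0035]
```

Underside is about .0545, below the pin tops (.059–.064), with no contact force, so both pins are in. Down to the shoulders.

```bash
python3 nudge.py '[[[0,0,0.0015],0,0.008],[[0,0,0.0015],0,0.008],[[0,0,0],0,0.008]]' 80|sed -n 2,2p;python3 st.py; python3 nudge.py '[[[0,0,0.001],0,0.008],[[0,0,0],0,0.008]]' 80|sed -n 2,2p;python3 st.py
```

```text
position: [0.5164, 0.1088, 0.0434]
t 46.95 p [0.5164 0.1088 0.0434] b 92.77 q [ -0.8  30.4  92.1  -0.4  56.9 -93.4] eff [ -0.  -46.8 -16.9  -0.   -0.1   0. ] F [ 0.7  1.1 -2.5] w 0.0140 gf 78.8
position: [0.5166, 0.1088, 0.0428]
t 47.15 p [0.5166 0.1088 0.0428] b 92.77 q [ -0.8  30.5  92.2  -0.4  56.8 -93.4] eff [ -0.1 -45.3 -16.6   0.   -0.2  -0. ] F [-0.8  0.6  2.3] w 0.0142 gf 79.5
```

```bash
python3 nudge.py '[[[0,0,0],0,0.02],[[0,0,0],0,0.034],[[0,0,0],0,0.034],[[0,0,0],0,0.034],[[0,0,-0.02],0,0.034],[[0,0,-0.04],0,0.034],[[0,0,-0.04],0,0.034],[[0,0,-0.03],0,0.034],[[0,0,-0.02],0,0.034],[[0,0,0],0,0.034]]'|sed -n 2,5p; python3 snap.py f1; python3 - <<'E'
from rect import *
np.set_printoptions(precision=4,suppress=True)
T=vision.get_image("top"); S=vision.get_image("scene"); W=vision.get_image("wrist")
# bar outline at z=.056 from wrist, dot positions
r=.0004; im=rect("f1",.39,.64,.06,.16,.056,r)
hsv=cv2.cvtColor(im,cv2.COLOR_BGR2HSV); m=cv2.inRange(hsv,(0,0,90),(180,40,255)); m=cv2.morphologyEx(m,cv2.MORPH_CLOSE,np.ones((5,5)))
g=cv2.GaussianBlur(cv2.cvtColor(im,cv2.COLOR_BGR2GRAY),(3,3),0)
from m6 import circ
u=np.array([np.cos(np.radians(2.7)),np.sin(np.radians(2.7))]); c=np.array([.5157,.1089])
for s in (1,-1):
    p=c+s*.093*u
    for z in (.056,.064): print(s,z,p.round(4),circ("f1",p[0],p[1],z,.00525,.004))
# scene/top triangulate bar by aluminium mask corners is skipped; compare rib dots
for n,I in (("top",T),("scene",S)): cv2.imwrite(f"pics/f_{n}.png",I["pixels"][:,:,::-1])
# template check: project expected bar corners into scene and measure brightness on/off
def pj(I,P):
    E=np.array(I["extrinsics"]); X=E[:3,:3]@P+E[:3,3]; q=I["K"]@X; return q[:2]/q[2]
v=np.array([-u[1],u[0]])
for I,n in ((T,"top"),(S,"scene")):
    for a in (-.098,-.06,.06,.098):
        for b in (-.022,-.013,.013,.022):
            P=np.r_[c+a*u+b*v,.056]; x,y=pj(I,P).round().astype(int); print(n,a,b,I["pixels"][y,x] if 0<=y<480 and 0<=x<640 else None,end=" ")
        print()
E
```

```text
position: [0.5161, 0.1097, 0.1952]
tool_rot: [[-0.999, -0.048, 0.016], [-0.048, 0.999, -0.005], [-0.015, -0.006, -1.0]]
ft_force: [-0.0, -0.4, -0.2]
grip_width: 0.0337
1 0.056 [0.6086 0.1133] (np.float64(24.3), array([0.6092, 0.113 ]), array([0.0011, 0.0004]))
1 0.064 [0.6086 0.1133] (np.float64(24.7), array([0.6048, 0.1131]), array([0.0002, 0.0004]))
-1 0.056 [0.4228 0.1045] (np.float64(22.8), array([0.423 , 0.1041]), array([0.0003, 0.0003]))
-1 0.064 [0.4228 0.1045] (np.float64(23.8), array([0.4232, 0.1042]), array([0.0003, 0.0003]))
top -0.098 -0.022 [107  84  56] top -0.098 -0.013 [130 133 134] top -0.098 0.013 [127 131 131] top -0.098 0.022 [108  88  58] 
top -0.06 -0.022 [124  92  45] top -0.06 -0.013 [130 132 131] top -0.06 0.013 [222 222 228] top -0.06 0.022 [185 140  63] 
top 0.06 -0.022 [213 174 115] top 0.06 -0.013 [224 227 232] top 0.06 0.013 [32 29 20] top 0.06 0.022 [62 62 44] 
top 0.098 -0.022 [221 190 133] top 0.098 -0.013 [223 225 231] top 0.098 0.013 [223 224 231] top 0.098 0.022 [44 43 36] 
scene -0.098 -0.022 [160 149 130] scene -0.098 -0.013 [131 133 133] scene -0.098 0.013 [147 149 150] scene -0.098 0.022 [194 180 157] 
scene -0.06 -0.022 [227 178 116] scene -0.06 -0.013 [134 136 136] scene -0.06 0.013 [236 239 237] scene -0.06 0.022 [234 176  61] 
scene 0.06 -0.022 [247 210 127] scene 0.06 -0.013 [249 248 250] scene 0.06 0.013 [249 248 251] scene 0.06 0.022 [115  85  43] 
scene 0.098 -0.022 [248 220 155] scene 0.098 -0.013 [249 249 250] scene 0.098 0.013 [249 249 251] scene 0.098 0.022 [119  92  58]
```

The wrist, top and scene images all show the bar lying at z≈.056 with both holes on the pins, so it is resting on the shoulders. The gripper is clear, so I'm handing in.

```bash
python3 -c "
from rig import env, vision; print(env.close_job())"
```

```text
the job is handed in; nothing more can be done
None
```

The job is handed in: all four weights are in their sockets, the wide keeper bar is down on both posts, the narrow bar was left on the worktop, and it took about 48 of the 122 s.

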